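# Pin the tray box, then hold its sprung lid at the index

### The job

Lock the lidded tray box to its base: take the lock pin from its block, put it fully home through the box's ear and the base under it, and let go of it. Then lift the box's sprung lid by the front bar until its pointer is level with the index clip on the quadrant, and hold it there for the change parts inside to be checked: finish while still holding the lid at that angle with the gripper, box still at its near stop. Leave the index clip and the other things alone.

Things in the scene. Friction and masses are not known exactly. Their poses are not given: they have to be found in the camera images.
- pin_grip (a point): loose steel lock pin, upright in its parking block: point on its axis at the middle of its knob (cylinder, 16 mm diameter, 34 mm long). Collar (24 mm diameter, 5 mm thick): underside 21 mm below this point. Shank (10 mm diameter, 24 mm long, tapered end): tip 45 mm below. z up the axis. 70 g. Parked, the collar rests on the block (55 x 55 x 28 mm, dark steel): draw it straight up over 24 mm.
- ear_hole (a point): centre of the top of the 13 mm hole in the steel ear on the tray box's left side, 50 mm from its wall, 29 mm above the table. Ear 8 mm thick; 5 mm under it the base's lug with a 13 mm hole in line, 16 mm deep to the table. Fully home, the pin's collar rests on the ear: pin_grip 21 mm above this point. Axes of the box (yaw up to 0.2 rad): x from front bar to hinge, y to the ear's side, z up.
- tray_box (a joint): sliding of the tray box (150 x 170 x 48 mm) on its base, m: 0 at its near stop (where it starts), up to 0.04 away from the robot. Only about 4 N of friction holds it until it is pinned; pinned, it has about 3 mm of play.
- lid_bar (a point): middle of the lid's front bar: round steel, 12 mm diameter, 110 mm long, parallel to the hinge and 200 mm from its axis, 76 mm above the table when shut. Two flat arms (10 mm wide, 45 mm either side of this point) carry it 44 mm in front of the lid's edge; between them it is free all round. Closed lid's top: 78 mm above the table. Axes turn with the lid: y along the bar, x to the hinge.
- lid_hinge (a point): middle of the lid's hinge axis at the far top edge of the box, 76 mm above the table; the axis is this frame's y. Axes as ear_hole.
- lid (a joint): angle of the lid, rad: 0 shut (at the start), grows as the front bar is lifted. A spring (0.25 N m shut, plus 0.5 N m per rad) and the lid's weight (250 g) shut it: some 3 to 5 N upwards at the bar hold it open.
- lid_pointer (a point): tip of the lid's pointer, 97 mm from the hinge axis and 106 mm to the right (-y) of the lid's middle; x points along the lid to the hinge, in the plane through the axis.
- index_mark (a point): inner tip of the index clip (dark steel block 18 x 14 x 10 mm with a round clamping nut) on the aluminium quadrant strip that rises at the right side of the box to 180 mm above the table (carry things over it higher), 99 mm from the lid's hinge axis; x points to the hinge. With the lid's pointer level with it, lid and clip have the same angle.
- index_clip (a joint): angle of the index clip about the lid's hinge axis, on the same scale as joint lid, rad: set anywhere from 0.44 to 0.79, stays where it is.
- steel_cup: bystander, open steel cup 59 mm across, 42 mm high; origin under its centre
- tally_counter: bystander, round pale counter 52 x 45 x 25 mm; origin under its centre
- stopwatch: bystander, stopwatch 60 x 61 x 17 mm; origin under its centre
Not all that is in view belongs to the job. Of the things that look like the part that bears pin_grip, the smallest one is meant.

How it is judged:
By the outcome, as a careful person would: the job done as asked, in the order asked, and still so for the second after the job is handed in, while the arm keeps its last pose, push and grip.
It also fails if it takes over 54 s, if anything falls off the work surface, if the arm or the gripper's body presses on something with over 40 N, if the wrist force passes 120 N, or if a joint passes its speed limit or range.

### The arm

A 6-joint arm with a two-finger parallel gripper is mounted at the origin on a cart in front of the work surface, level with it; the furniture and walls round the work are solid. World frame = base frame: x ahead of the robot, y to its left, z up, the work surface at z = 0. Lengths are in m, angles in rad, forces in N, time in s.
With the tool pointing down it reaches from about 0.225 to 0.725 m from the base axis. Payload 3.1 kg.
Tool frame: the origin (TCP) lies on the centre line of the jaws, within the pads' length; the fingertips stand 25 mm ahead of it and the grasp point (between the pads) lies 6 mm ahead of it; z points along the fingers, x is the direction in which the jaws open and shut, and the axes are right-handed (so a half turn about z gives the same grasp; the last joint's range is limited). The gripper opens to 85 mm and grips with 20 to 120 N. Pads are 22 mm wide; open, the fingers measure 114 mm over their backs; the gripper's body (76 mm by 85 mm) begins 54 mm behind the grasp point. The pads swing forward as they close: fully open they stand 13 mm farther back than shut.
Start: joints at [1.162, 0.048, 0.099, 1.622, 0, 1.443], TCP at [0.145, 0.504, 0.256] pointing down, gripper open.
Joint ranges: [-2.91, 2.91], [-0.99, 1.94], [-1.21, 1.42], [-2.12, 2.29], [-1.49, 1.47], [-3.14, 3.14]. Speed limits (rad/s): [2.79, 2.79, 3.14, 3.14, 3.14, 3.14].

### API

Orientations are given as a rotation vector (axis times angle).
In Python, from workcell import env gives the robot as it stands.
- The arm moves only by the tool arm_command, never from a script. Its argument "rows" is a list of rows, each a list of 6 numbers: the shift along the world's x, y, z in mm, then the turn, a rotation vector about the world's x, y, z in rad. A call has 1 to 10 rows; each row is the pose to reach, as a shift and turn from the pose commanded when the call began; what a row does not reach only later rows make up. A row lasts 1/12 s, in which the tool goes at most 41.7 mm and 7.16 degrees, less where a joint would pass 70% of its speed; a pose out of reach is approached as far as the arm can. A call with a gripper value outside its range is refused whole. "hand" is the gripper command: -1 is fully open, 1 is shut, values between are in proportion, set as the call begins (left out, the last holds). The fingers move at their own pace and stop on an object; "force" is the grip in N (left out, the last holds). Time passes only in rows, so rows that repeat a pose let the fingers close. It gives the time, the measured TCP pose, the force and the opening at its end, in the units of the state.
- env.read_state(): the state, without advancing time (a new reading comes with each control period).
- env.snapshot(name): name is "scene" or "side" or "wrist"; returns a dict with "image" (400x640x3 uint8, red, green, blue), "fovy" (degrees; the focal length in pixels is half the picture's height over the tangent of half this angle, whatever the lens; pixels are square), "cx", "cy" (the principal point, pixels), "world_from_camera" (4x4, takes a point from camera to world coordinates); the wrist camera has in their place "T_tool_cam" (4x4, takes a point from camera to tool coordinates, whose origin is the TCP and whose axes are the tool frame's). Camera axes: x right, y up, looking along -z (the intrinsics and any distortion apply to the point x, -y, -z); pixel columns grow to the right and rows downward; lengths in m; the calibration is good to about 2 mm. A picture is of the moment at which its call begins: read the wrist's pose just before it. There is no depth.
- env.close_job(): hands the job in, once; it reports no verdict.
The state is a dict: "clock": time; "joint_positions": joint angles; "dq": joint speeds; "joint_efforts": joint torques, N m; "tcp_pos": TCP position; "tool_rot": TCP orientation; "contact_force": force on the tool from outside, world axes, zero at the start; "wrist_torque": the same for the moment, N m; "gripper_width": finger opening in m.
Only numpy, scipy, OpenCV 4.12 (cv2) and the standard library are available. Lean on these libraries where they do the work, as an engineer would, in place of code of your own. Each camera call takes 0.05 s, during which the arm holds its last target.

## Working session

There is one attempt and no reset: what is moved stays moved. The work goes in short steps, Python scripts to look and compute and a tool call to move; the robot and the scene stay as the last step left them, time stands still between calls to the robot, and variables do not carry over. Pictures are saved under pics/ and viewed, and the job is handed in when it is done.

Besides the shell and the picture viewer there is one more tool, called after "Call:" by a JSON object that holds its "api" and its "payload". arm_command: Moves the arm, as the interface text tells. Its arguments: {"type":"object","properties":{"rows":{"type":"array","items":{"type":"array","items":{"type":"number"}}},"hand":{"type":"number"},"force":{"type":"number"}},"required":["rows"]}

```bash
ls; mkdir -p pics; cat > h.py <<'E'
import numpy as np, cv2
from workcell import env
def snap(n,f=None):
    s=env.read_state(); d=env.snapshot(n); 
    if f: cv2.imwrite('pics/'+f+'.png',cv2.cvtColor(d['image'],cv2.COLOR_RGB2BGR))
    return s,d
E
python3 - <<'E'
from h import *
import json
for n in ['scene','side','wrist']:
    s,d=snap(n,n+'0')
    print(n,{k:(np.round(v,4).tolist() if k!='image' else v.shape) for k,v in d.items()})
print(s)
E
```

```text
pics
scene {'image': (400, 640, 3), 'fovy': 43.7208, 'cx': 318.8048, 'cy': 196.9555, 'world_from_camera': [[-0.6571, 0.4105, -0.6322, -0.4346], [-0.7537, -0.3725, 0.5415, 0.9517], [-0.0132, 0.8323, 0.5542, 0.9446], [0.0, 0.0, 0.0, 1.0]]}
side {'image': (400, 640, 3), 'fovy': 56.7894, 'cx': 322.5026, 'cy': 196.3912, 'world_from_camera': [[0.9978, -0.029, 0.0599, 0.6298], [0.0664, 0.4674, -0.8815, -0.7056], [-0.0024, 0.8836, 0.4683, 0.5022], [0.0, 0.0, 0.0, 1.0]]}
wrist {'image': (400, 640, 3), 'fovy': 58.4519, 'cx': 316.6113, 'cy': 202.1212, 'T_tool_cam': [[1.0, 0.0011, -0.0001, -0.0013], [0.001, -0.9479, -0.3186, -0.0824], [-0.0004, 0.3186, -0.9479, -0.1172], [0.0, 0.0, 0.0, 1.0]]}
{'clock': 0.1, 'joint_positions': array([ 1.16219231e+00,  4.86927416e-02,  9.76997252e-02,  1.62200421e+00,
       -8.32957762e-06,  1.44302191e+00]), 'dq': array([-0.00246462, -0.0007766 ,  0.00280256, -0.00072039, -0.00042132,
       -0.00037929]), 'joint_efforts': array([ 3.29208742e-03, -3.39852655e+01,  3.20934927e+01,  1.57488295e-02,
        1.58167345e-04, -1.89952321e-08]), 'tcp_pos': array([0.14529898, 0.50395314, 0.25519835]), 'tool_rot': array([ 2.50960081,  1.88801939, -0.00299747]), 'contact_force': array([-0.59260597, -1.03169671, -0.37672356]), 'wrist_torque': array([ 0.02830339, -0.00251306,  0.09396178]), 'gripper_width': 0.0852636767932047}
```

View pics/scene0.png

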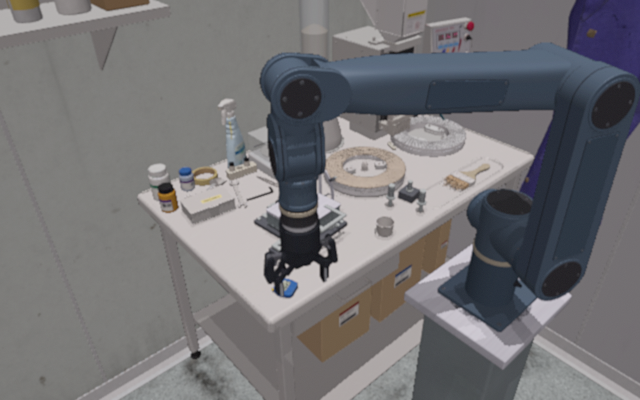

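View pics/side0.png

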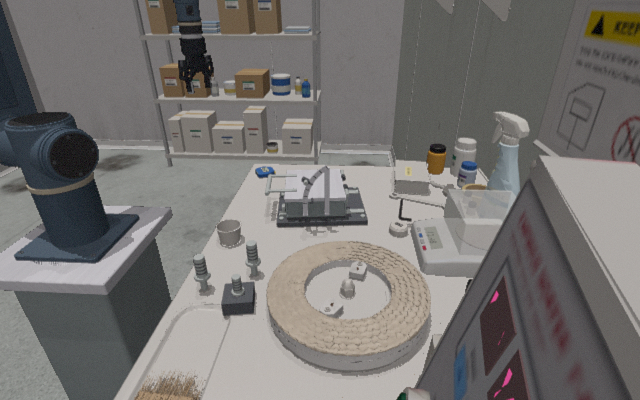

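View pics/wrist0.png

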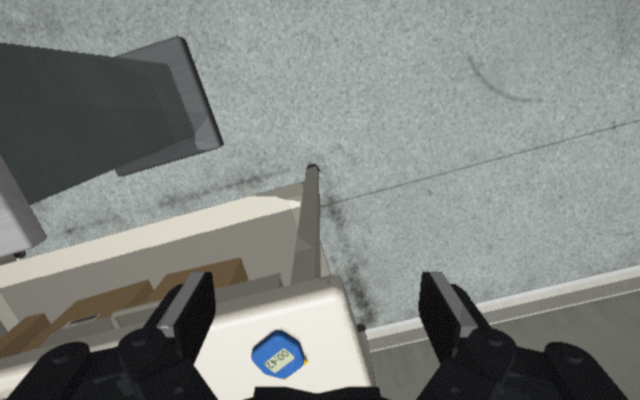

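```bash
python3 - <<'E'
from h import *
s,d=snap('side'); im=d['image'][:,:,::-1]
a=cv2.resize(im[215:325,180:290],None,fx=5,fy=5,interpolation=cv2.INTER_CUBIC)
cv2.imwrite('pics/c1.png',a)
a=cv2.resize(im[155:235,250:380],None,fx=6,fy=6,interpolation=cv2.INTER_CUBIC)
cv2.imwrite('pics/c2.png',a)
s,d=snap('scene'); im=d['image'][:,:,::-1]
a=cv2.resize(im[160:250,360:450],None,fx=6,fy=6,interpolation=cv2.INTER_CUBIC)
cv2.imwrite('pics/c3.png',a)
E
```

```text
(no output)
```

View pics/c1.png

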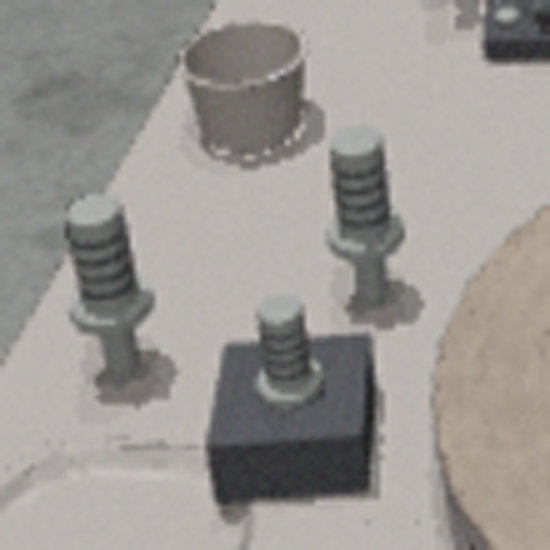

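View pics/c2.png

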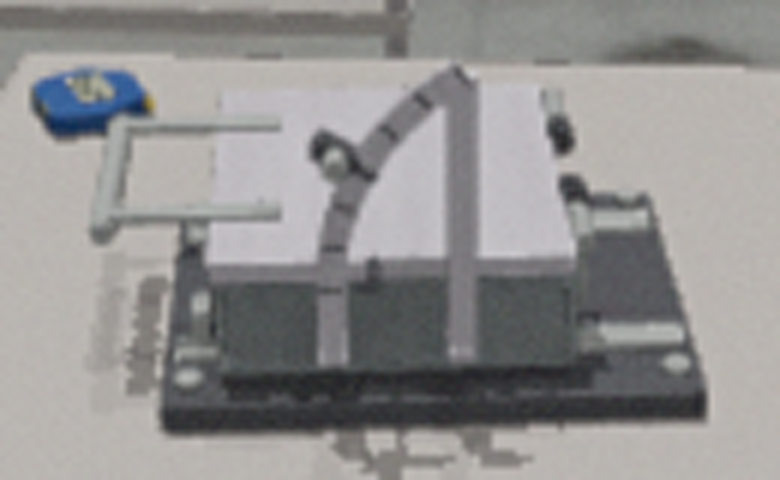

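View pics/c3.png

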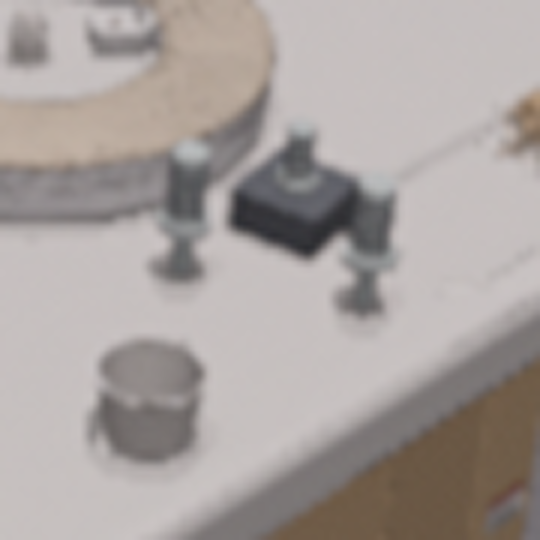

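```bash
cat >> h.py <<'E'
from scipy.spatial.transform import Rotation as R
def ray(d,uv,s=None):
    h,w=d['image'].shape[:2]; f=h/2/np.tan(np.radians(d['fovy'])/2)
    v=np.array([(uv[0]-d['cx'])/f,-(uv[1]-d['cy'])/f,-1])
    if 'world_from_camera' in d: T=np.array(d['world_from_camera'])
    else:
        W=np.eye(4);W[:3,:3]=R.from_rotvec(s['tool_rot']).as_matrix();W[:3,3]=s['tcp_pos']
        T=W@np.array(d['T_tool_cam'])
    r=T[:3,:3]@v
    return T[:3,3],r/np.linalg.norm(r)
def onz(d,uv,z,s=None):
    o,r=ray(d,uv,s); return o+r*(z-o[2])/r[2]
def proj(d,P,s=None):
    h,w=d['image'].shape[:2]; f=h/2/np.tan(np.radians(d['fovy'])/2)
    if 'world_from_camera' in d: T=np.array(d['world_from_camera'])
    else:
        W=np.eye(4);W[:3,:3]=R.from_rotvec(s['tool_rot']).as_matrix();W[:3,3]=s['tcp_pos']
        T=W@np.array(d['T_tool_cam'])
    p=np.linalg.inv(T)@np.append(P,1); return np.array([d['cx']+f*p[0]/-p[2],d['cy']+f*p[1]/p[2]])
def tri(rays):
    A=sum(np.eye(3)-np.outer(r,r) for o,r in rays); b=sum((np.eye(3)-np.outer(r,r))@o for o,r in rays)
    p=np.linalg.solve(A,b); return p,[np.linalg.norm(np.cross(p-o,r)) for o,r in rays]
E
python3 - <<'E'
from h import *
_,S=snap('side');_,C=snap('scene'); print(env.read_state()['clock'])
a=ray(S,(236.4,275.6));b=ray(C,(410.2,181.7)); print(tri([a,b]))
print('top z66',onz(S,(236.4,275.6),.066),onz(C,(410.2,181.7),.066))
f=lambda x,y:(250+x/6,155+y/6)
print('bar ends',onz(S,f(103,228),.076),onz(S,f(118,122),.076))
print('lid corners',[onz(S,f(*p),.078).round(3) for p in [(210,265),(578,265),(545,85),(222,90)]])
for n,p in {'decoy1':(203,290),'decoy2':(254,276),'cup':(230,245)}.items(): print(n,onz(S,p,0).round(3))
E
```

```text
0.35
(array([ 0.43734672, -0.19475551,  0.06300199]), [np.float64(0.0017731572922441762), np.float64(0.0017731572922440792)])
top z66 [ 0.44000089 -0.19696789  0.066     ] [ 0.43253081 -0.19125863  0.066     ]
bar ends [0.43578743 0.10615341 0.076     ] [0.42166544 0.21134517 0.076     ]
lid corners [array([0.486, 0.073, 0.078]), array([0.634, 0.082, 0.078]), array([0.617, 0.261, 0.078]), array([0.465, 0.246, 0.078])]
decoy1 [ 0.357 -0.167  0.   ]
decoy2 [ 0.448 -0.119  0.   ]
cup [ 0.367 -0.014  0.   ]
```

Which part is the pin: the uprights in the side view are at (203,270) and (253,258), both larger and standing free, and at (237,285), the smallest and in the dark block. The crop confirms the last one is pin_grip. Next I'll move for a view over the ear and box.

Call:
{"api": "arm_command", "payload": {"rows": [[355,-200,0,0,0,-1.18],[355,-200,0,0,0,-1.18],[355,-200,0,0,0,-1.18],[355,-200,0,0,0,-1.18],[355,-200,0,0,0,-1.18],[355,-200,0,0,0,-1.18],[355,-200,0,0,0,-1.18],[355,-200,0,0,0,-1.18],[355,-200,0,0,0,-1.18],[355,-200,0,0,0,-1.18]]}}

```text
clock: 1.18
tcp_pos: [0.503, 0.3023, 0.2561]
tool_rot: [3.137, 0.162, 0.001]
contact_force: [0.7, 0.9, 0.7]
gripper_width: 0.0855
```

Call:
{"api": "arm_command", "payload": {"rows": [[0,0,0,0,0,0],[0,0,0,0,0,0],[0,0,0,0,0,0]]}}

```text
clock: 1.43
tcp_pos: [0.5002, 0.3044, 0.2561]
tool_rot: [-3.137, -0.173, 0.002]
contact_force: [-0.1, -0.7, -0.2]
gripper_width: 0.0853
```

```bash
python3 - <<'E'
from h import *
s,_=snap('wrist','w1');snap('scene','s1'); print(s)
E
```

```text
{'clock': 1.4333, 'joint_positions': array([4.31932042e-01, 2.09631373e-01, 2.76480897e-01, 1.63857736e+00,
       6.32982503e-04, 1.89265736e+00]), 'dq': array([ 0.0274712 , -0.01853626, -0.00900971,  0.00092619, -0.00271651,
        0.0004427 ]), 'joint_efforts': array([-9.34081301e-01, -3.93360221e+01,  3.19569969e+01, -7.49002467e-02,
       -5.34388726e-02,  1.88813160e-04]), 'tcp_pos': array([0.50018642, 0.30443457, 0.25610936]), 'tool_rot': array([-3.13659026e+00, -1.72797855e-01,  1.72630971e-03]), 'contact_force': array([-0.14619905, -0.70868476, -0.17210635]), 'wrist_torque': array([ 0.05255354, -0.01618033,  0.02862219]), 'gripper_width': 0.08533654381307575}
```

View pics/w1.png

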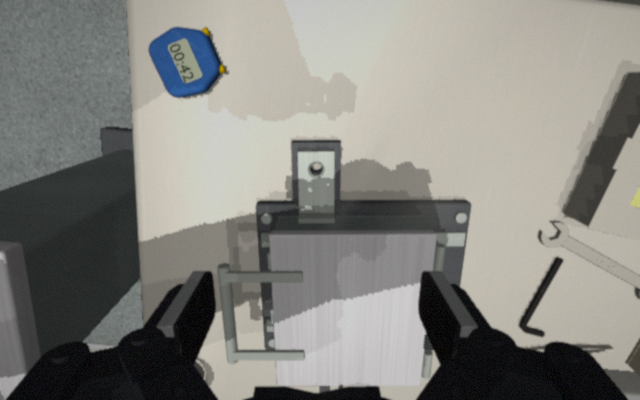

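View pics/s1.png

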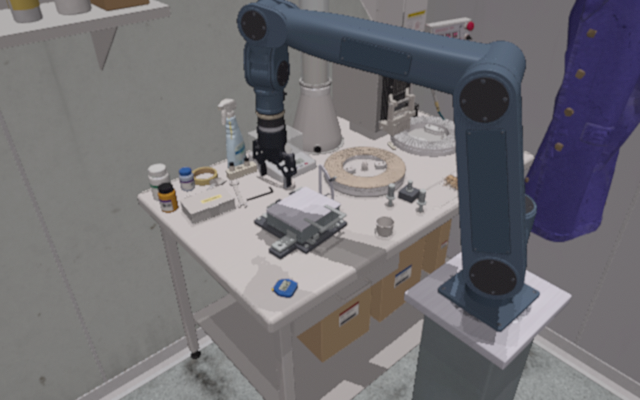

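```bash
python3 - <<'E'
from h import *
im=cv2.imread('pics/w1.png'); s=dict(tcp_pos=np.array([0.50018642, 0.30443457, 0.25610936]),tool_rot=np.array([-3.13659026e+00, -1.72797855e-01,  1.72630971e-03]))
cv2.imwrite('pics/c4.png',cv2.resize(im[130:240,240:480],None,fx=3.3,fy=3.3,interpolation=cv2.INTER_CUBIC))
cv2.imwrite('pics/c5.png',cv2.resize(im[250:380,200:330],None,fx=4.5,fy=4.5,interpolation=cv2.INTER_CUBIC))
g=cv2.cvtColor(im,cv2.COLOR_BGR2GRAY)[150:190,295:340]
m=(g<70).astype(np.uint8); n,l,st,c=cv2.connectedComponentsWithStats(m)
for i in range(1,n): print(st[i],c[i]+[295,150])
_,d=snap('wrist')
print('ear',onz(d,(316,168),.029,s))
print('bar',onz(d,(225,268),.076,s),onz(d,(232,358),.076,s))
print('earplate edges',[onz(d,p,.029,s).round(4) for p in [(299,152),(334,152),(299,220),(334,220)]])
print('lid front edge',[onz(d,p,.078,s).round(4) for p in [(271,234),(275,383),(435,234)]])
_,S=snap('side','side1');_,C=snap('scene'); print(proj(S,onz(d,(316,168),.029,s)),proj(C,onz(d,(316,168),.029,s)))
E
```

```text
[16 18 11  6 40] [315.475 170.9  ]
[40 21  5 19 78] [337.08974359 180.62820513]
[ 0 30  3 10 28] [295.92857143 184.60714286]
ear [0.49832971 0.30513337 0.029     ]
bar [0.42301368 0.21171107 0.076     ] [0.43306773 0.10824146 0.076     ]
earplate edges [array([0.4802, 0.3191, 0.029 ]), array([0.514 , 0.3228, 0.029 ]), array([0.4868, 0.2486, 0.029 ]), array([0.5228, 0.2526, 0.029 ])]
lid front edge [array([0.4636, 0.2518, 0.078 ]), array([0.4794, 0.0826, 0.078 ]), array([0.61  , 0.2679, 0.078 ])]
[301.74188137 177.18395277] [279.66862933 244.51935214]
```

View pics/c4.png

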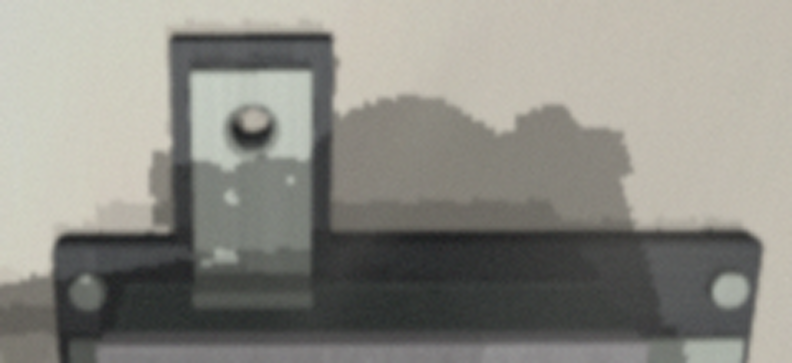

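View pics/c5.png

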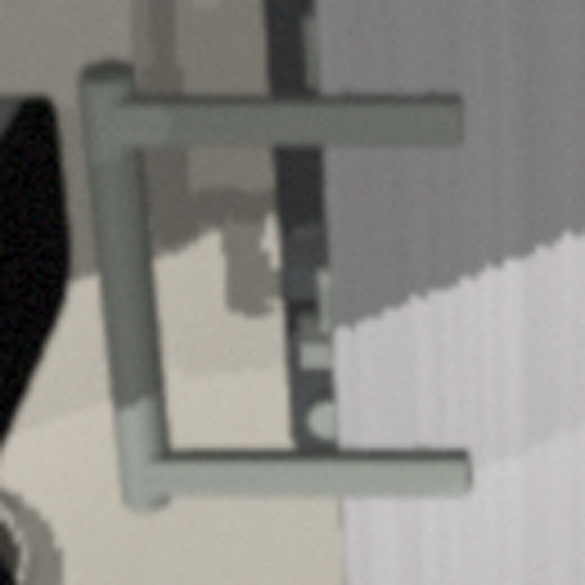

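The wrist view shows the ear hole at (316,168), about (0.498,0.305), and the bar from (224,265) to (233,362), which puts the box yaw near 0.095. Next I'll go over the pin.

Call:
{"api": "arm_command", "payload": {"rows": [[-63,-490,0,0,0,-0.015],[-63,-490,0,0,0,-0.015],[-63,-490,0,0,0,-0.015],[-63,-490,0,0,0,-0.015],[-63,-490,0,0,0,-0.015],[-63,-490,0,0,0,-0.015],[-63,-490,0,0,0,-0.015],[-63,-490,0,0,0,-0.015],[-63,-490,0,0,0,-0.015],[-63,-490,-20,0,0,-0.015]], "hand": -0.18}}

```text
clock: 2.52
tcp_pos: [0.4474, -0.1096, 0.2513]
tool_rot: [3.136, 0.152, 0.006]
contact_force: [0.9, 0.3, 1.2]
gripper_width: 0.0501
```

Call:
{"api": "arm_command", "payload": {"rows": [[0,-70,-50,0,0,0],[0,-70,-50,0,0,0],[0,-70,-50,0,0,0],[0,-70,-50,0,0,0],[0,-70,-50,0,0,0],[0,-70,-50,0,0,0]]}}

```text
clock: 3.02
tcp_pos: [0.4481, -0.1771, 0.2008]
tool_rot: [3.137, 0.152, 0.003]
contact_force: [-0.7, -0.2, -0.2]
gripper_width: 0.0504
```

```bash
python3 - <<'E'
from h import *
s,d=snap('wrist','w2');print(s['tcp_pos'],s['tool_rot'],s['clock'],s['gripper_width']); print(proj(d,[.437,-.195,.066],s))
E
```

```text
[ 0.44809862 -0.17711726  0.20076578] [3.13735748e+00 1.52329517e-01 2.87821677e-03] 3.0167 0.05043133581352437
[300.64719479 218.46557945]
```

View pics/w2.png

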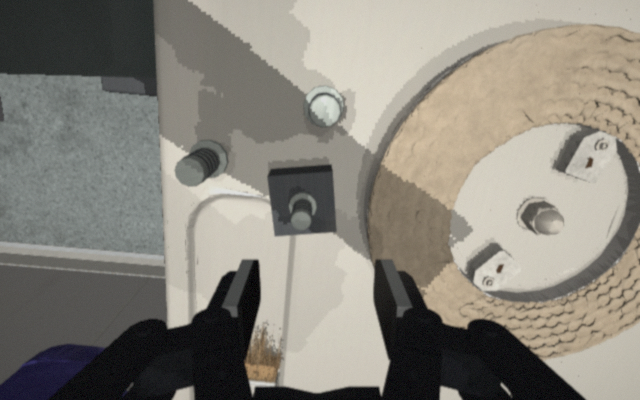

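```bash
python3 - <<'E'
from h import *
im=cv2.imread('pics/w2.png')
cv2.imwrite('pics/c6.png',cv2.resize(im[160:245,260:345],None,fx=7,fy=7,interpolation=cv2.INTER_CUBIC))
s=env.read_state();_,d=snap('wrist')
print(onz(d,(301,215),.066,s))
print('block top corners',[onz(d,p,.028,s).round(4) for p in [(269,178),(332,176),(274,236),(335,233)]])
E
```

```text
[ 0.43728795 -0.19228602  0.066     ]
block top corners [array([ 0.4076, -0.1763,  0.028 ]), array([ 0.4599, -0.1695,  0.028 ]), array([ 0.4149, -0.2288,  0.028 ]), array([ 0.4683, -0.2208,  0.028 ])]
```

View pics/c6.png

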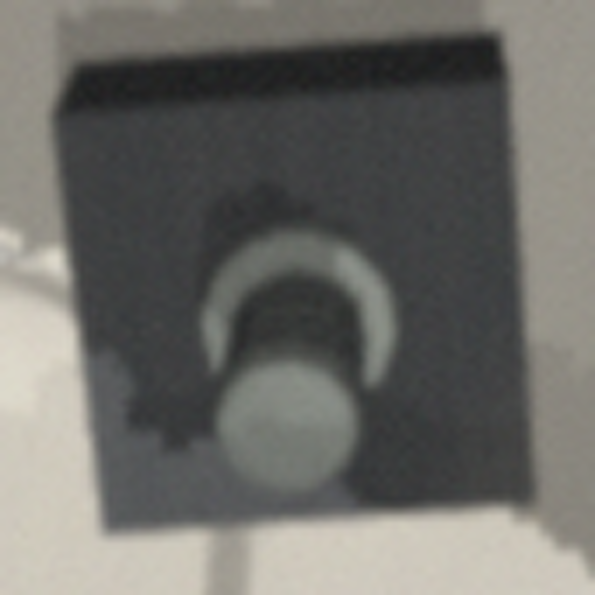

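```bash
python3 - <<'E'
from h import *
s=env.read_state();_,d=snap('wrist')
q=lambda x,y:(260+x/7-.4,160+y/7-.4)
print(onz(d,q(288,427),.066,s))
c=[onz(d,q(*p),.028,s) for p in [(57,115),(508,82),(532,498),(105,530)]]; print(np.round(c,4),np.mean(c,0))
print(np.linalg.norm(c[0]-c[1]),np.linalg.norm(c[1]-c[2]))
print('collar',onz(d,q(300,328),.033,s))
E
```

```text
[ 0.43755866 -0.19693045  0.066     ]
[[ 0.4066 -0.1748  0.028 ]
 [ 0.4597 -0.1656  0.028 ]
 [ 0.4686 -0.2187  0.028 ]
 [ 0.4155 -0.2282  0.028 ]] [ 0.43760001 -0.19682843  0.028     ]
0.05392713078463997 0.053774683428544974
collar [ 0.43772819 -0.19713023  0.033     ]
```

Call:
{"api": "arm_command", "payload": {"rows": [[-10.5,-19.8,-40,0,0,0],[-10.5,-19.8,-80,0,0,0],[-10.5,-19.8,-110,0,0,0],[-10.5,-19.8,-130,0,0,0],[-10.5,-19.8,-138,0,0,0],[-10.5,-19.8,-138,0,0,0]]}}

```text
clock: 3.67
tcp_pos: [0.4357, -0.1965, 0.0595]
tool_rot: [-3.136, -0.151, 0.005]
contact_force: [-0.9, -0.1, -0.4]
gripper_width: 0.0507
```

```bash
python3 - <<'E'
from h import *
s,d=snap('wrist','w3');print(s['tcp_pos'],s['tool_rot'],s['clock'],s['gripper_width'],s['contact_force']); snap('side','sd3')
im=cv2.imread('pics/sd3.png');cv2.imwrite('pics/c7.png',cv2.resize(im[190:330,160:320],None,fx=4,fy=4))
E
```

```text
[ 0.43570425 -0.19650626  0.05954045] [-3.13551179 -0.15100722  0.0052402 ] 3.6667 0.05067760035007709 [-0.86548754 -0.10858939 -0.44370574]
```

View pics/w3.png

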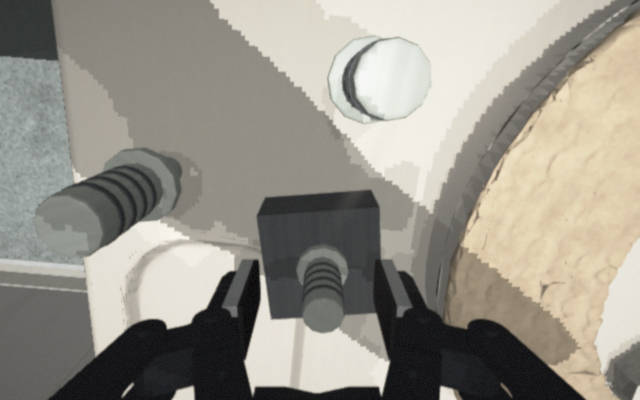

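View pics/c7.png

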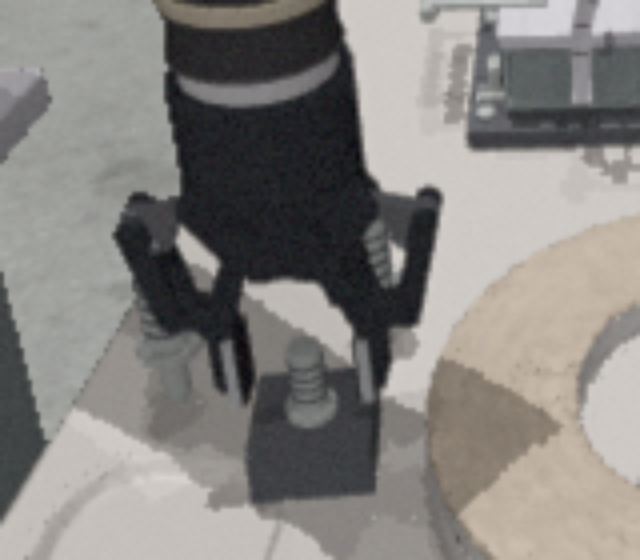

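Call:
{"api": "arm_command", "payload": {"rows": [[0,0,3,0,0,0],[0,0,3,0,0,0],[0,0,3,0,0,0]]}}

```text
clock: 4.02
tcp_pos: [0.4385, -0.199, 0.0667]
tool_rot: [3.136, 0.149, 0.005]
contact_force: [0.4, 0.1, -0.3]
gripper_width: 0.0503
```

```bash
python3 - <<'E'
from h import *
s,d=snap('wrist','w4');print(s['tcp_pos'],s['tool_rot'],s['clock'])
for P in [(.4376,-.1969,.066),(.4376,-.1969,.033)]: print(proj(d,P,s))
im=cv2.imread('pics/w4.png');cv2.imwrite('pics/c8.png',cv2.resize(im[230:350,230:410],None,fx=4,fy=4,interpolation=cv2.INTER_CUBIC))
E
```

```text
[ 0.43849186 -0.19895363  0.06670506] [3.13554164 0.14933862 0.0054732 ] 4.0167
[317.4415985  299.19652596]
[317.01808368 258.65110515]
```

View pics/c8.png

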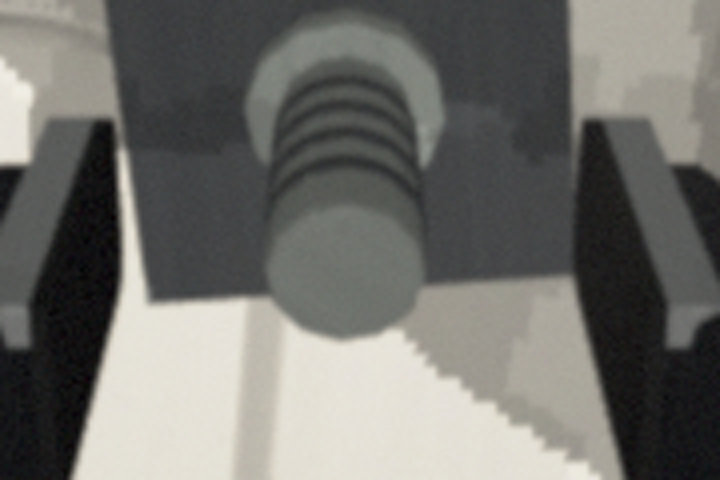

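Call:
{"api": "arm_command", "payload": {"rows": [[0,1,-3,0,0,0],[0,1,-3,0,0,0],[0,1,-3,0,0,0]]}}

```text
clock: 4.32
tcp_pos: [0.4367, -0.1969, 0.0611]
tool_rot: [-3.138, -0.149, 0.001]
contact_force: [0.2, 0.4, -0.7]
gripper_width: 0.0504
```

```bash
python3 - <<'E'
from h import *
for i in range(4):
    s,d=snap('wrist','w5');print(s['tcp_pos'],s['clock'],s['dq'].round(3))
E
```

```text
[ 0.43666124 -0.19687052  0.06110795] 4.3167 [-0.001  0.001 -0.    -0.003 -0.001 -0.001]
[ 0.43669202 -0.19693796  0.06113331] 4.3667 [-0.002 -0.001  0.002 -0.001 -0.     0.   ]
[ 0.4367339  -0.19694988  0.06115082] 4.4167 [ 0.001 -0.     0.002 -0.001  0.     0.002]
[ 0.43677048 -0.19698939  0.06122261] 4.4667 [ 0.    -0.002  0.002  0.001  0.002 -0.001]
```

Call:
{"api": "arm_command", "payload": {"rows": [[0,0,0,0,0,0],[0,0,0,0,0,0],[0,0,0,0,0,0],[0,0,0,0,0,0],[0,0,0,0,0,0],[0,0,0,0,0,0]], "hand": 1, "force": 40}}

```text
clock: 5.02
tcp_pos: [0.4371, -0.1972, 0.0615]
tool_rot: [3.138, 0.149, 0.0]
contact_force: [-0.1, -0.3, 0.2]
gripper_width: 0.0145
```

Call:
{"api": "arm_command", "payload": {"rows": [[0,0,3,0,0,0],[0,0,12,0,0,0],[0,0,30,0,0,0],[0,0,60,0,0,0],[0,0,90,0,0,0],[0,0,90,0,0,0],[0,0,90,0,0,0],[0,0,90,0,0,0]]}}

```text
clock: 5.68
tcp_pos: [0.4368, -0.197, 0.1516]
tool_rot: [3.138, 0.149, -0.0]
contact_force: [-0.2, -0.2, -1.1]
gripper_width: 0.0145
```

```bash
python3 - <<'E'
from h import *
s,d=snap('wrist','w6');print(s['tcp_pos'],s['tool_rot'],s['clock'],s['gripper_width'],s['contact_force'])
im=cv2.imread('pics/w6.png');cv2.imwrite('pics/c9.png',cv2.resize(im[200:340,230:410],None,fx=4,fy=4,interpolation=cv2.INTER_CUBIC))
snap('side','sd6');im=cv2.imread('pics/sd6.png');cv2.imwrite('pics/c10.png',cv2.resize(im[130:330,160:320],None,fx=3,fy=3))
E
```

```text
[ 0.43680977 -0.19700443  0.15159337] [ 3.13799135e+00  1.49224814e-01 -7.72430086e-05] 5.6833 0.01453119836334715 [-0.21530529 -0.24397293 -1.0833899 ]
```

View pics/c9.png

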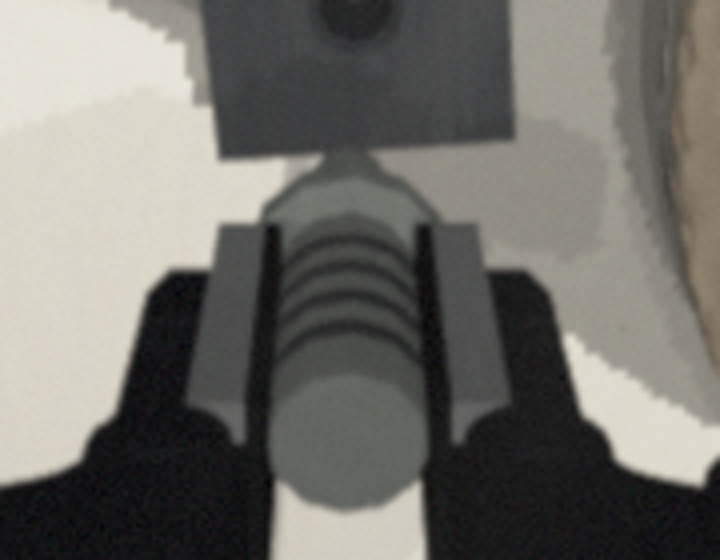

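View pics/c10.png

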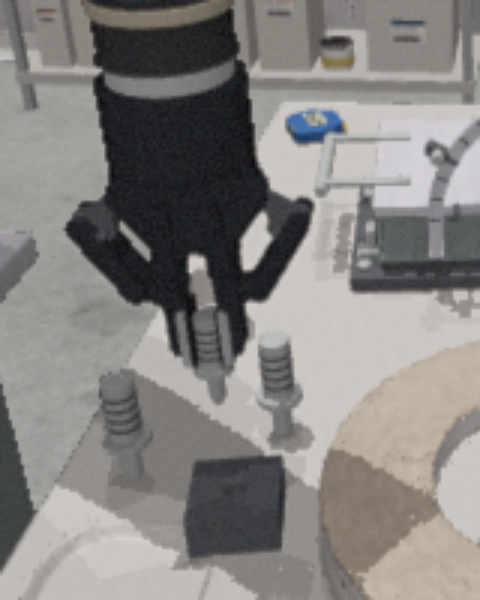

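Pin drawn and upright (knob top at (317,310)). I'll carry it high over to the ear.

Call:
{"api": "arm_command", "payload": {"rows": [[0,0,40,0,0,0],[0,0,80,0,0,0],[0,30,108,0,0,0],[4,60,108,0,0,0],[8,100,108,0,0,0],[12,140,108,0,0,0],[17,180,108,0,0,0],[22,220,108,0,0,0],[27,260,108,0,0,0],[32,300,108,0,0,0]]}}

```text
clock: 6.62
tcp_pos: [0.4679, 0.1048, 0.2577]
tool_rot: [3.138, 0.149, -0.005]
contact_force: [1.0, -0.9, -1.5]
gripper_width: 0.0148
```

Call:
{"api": "arm_command", "payload": {"rows": [[5,40,0,0,0,0],[10,80,0,0,0,0],[15,120,0,0,0,0],[20,160,0,0,0,0],[29,200,0,0,0,0],[29,202,0,0,0,0],[29,202,-35,0,0,0],[29,202,-70,0,0,0],[29,202,-100,0,0,0],[29,202,-107,0,0,0]]}}

```text
clock: 7.45
tcp_pos: [0.4932, 0.3028, 0.1436]
tool_rot: [3.132, 0.149, -0.022]
contact_force: [-1.8, -0.9, -1.9]
gripper_width: 0.0147
```

Call:
{"api": "arm_command", "payload": {"rows": [[0,0,0,0,0,0],[0,0,0,0,0,0],[0,0,0,0,0,0],[0,0,0,0,0,0],[0,0,0,0,0,0],[0,0,0,0,0,0]]}}

```text
clock: 7.95
tcp_pos: [0.499, 0.3053, 0.1544]
tool_rot: [-3.137, -0.149, -0.005]
contact_force: [-0.4, 0.7, -0.6]
gripper_width: 0.0145
```

```bash
python3 - <<'E'
from h import *
s,d=snap('wrist','w7');print(s['tcp_pos'],s['tool_rot'],s['clock'],s['gripper_width'],s['contact_force'])
im=cv2.imread('pics/w7.png')
a=cv2.resize(cv2.imread('pics/w6.png')[160:330,260:380],None,fx=3.3,fy=3.3,interpolation=cv2.INTER_CUBIC)
b=cv2.resize(im[160:330,260:380],None,fx=3.3,fy=3.3,interpolation=cv2.INTER_CUBIC)
cv2.imwrite('pics/c11.png',np.hstack([a,b]))
E
```

```text
[0.4989722  0.30530811 0.15438505] [-3.1367768  -0.14890109 -0.00492176] 7.95 0.01448780080786694 [-0.35849685  0.73982926 -0.60234575]
```

View pics/c11.png

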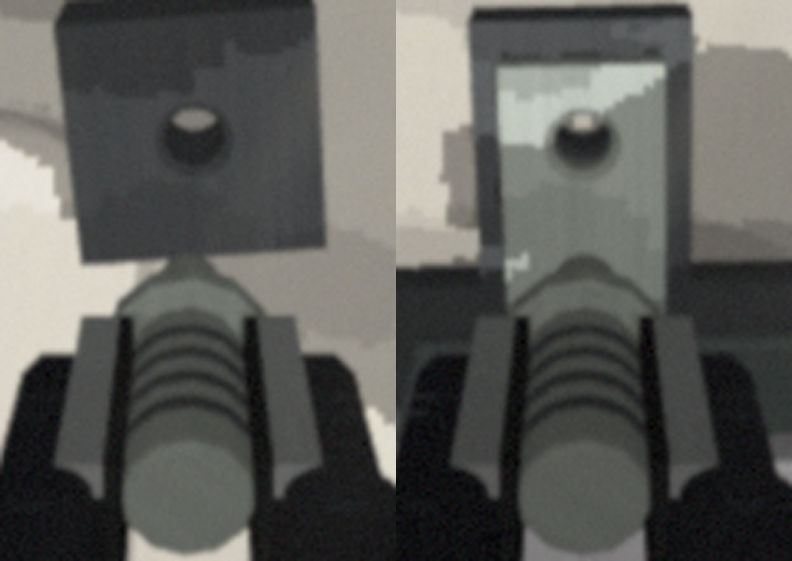

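View pics/w7.png

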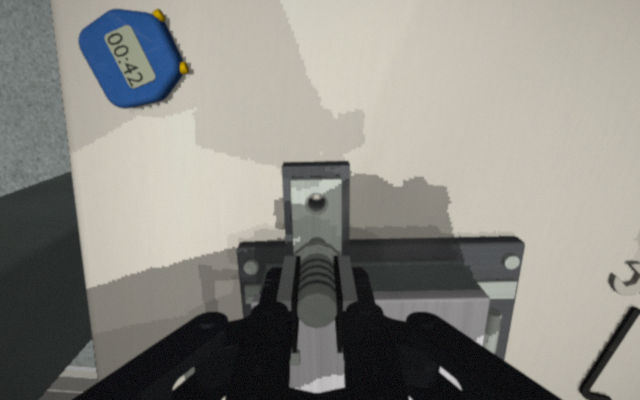

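```bash
python3 - <<'E'
from h import *
s6=dict(tcp_pos=np.array([ 0.43680977,-0.19700443,0.15159337]),tool_rot=np.array([ 3.13799135e+00,1.49224814e-01,-7.72430086e-05]))
s7=dict(tcp_pos=np.array([0.4989722,0.30530811,0.15438505]),tool_rot=np.array([-3.1367768,-0.14890109,-0.00492176]))
_,d=snap('wrist'); 
q=lambda x,y:(260+x/3.3-.35,160+y/3.3-.35)
b=onz(d,q(196,140),.028,s6); e=onz(d,q(187,143),.029,s7)
print(b,e, 'bias vs tcp at grasp', b[:2]-[.4371,-.1972])
s,d=snap('wrist','w8'); print(s['tcp_pos'],s['tool_rot'],s['clock'])
# auto hole detection
im=cv2.imread('pics/w8.png');g=cv2.cvtColor(im,cv2.COLOR_BGR2GRAY)
cv2.imwrite('pics/c12.png',cv2.resize(im[180:230,290:345],None,fx=10,fy=10,interpolation=cv2.INTER_CUBIC))
im=cv2.imread('pics/w6.png')
cv2.imwrite('pics/c13.png',cv2.resize(im[180:230,290:345],None,fx=10,fy=10,interpolation=cv2.INTER_CUBIC))
E
```

```text
[ 0.43756034 -0.19680333  0.028     ] [0.49830401 0.30423325 0.029     ] bias vs tcp at grasp [0.00046034 0.00039667]
[0.49846206 0.30514243 0.15349635] [-3.13735088e+00 -1.49056908e-01 -2.63751466e-03] 8.05
```

View pics/c12.png

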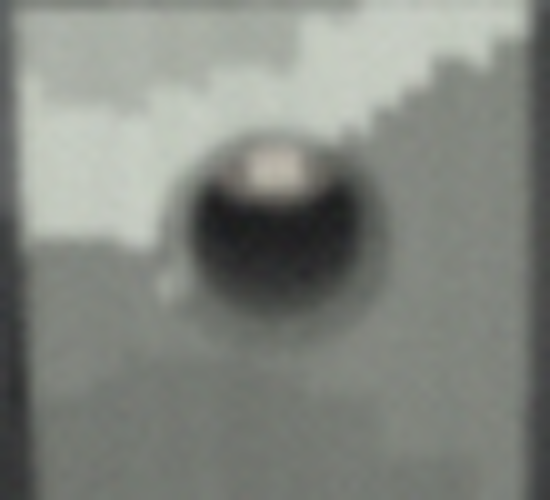

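View pics/c13.png

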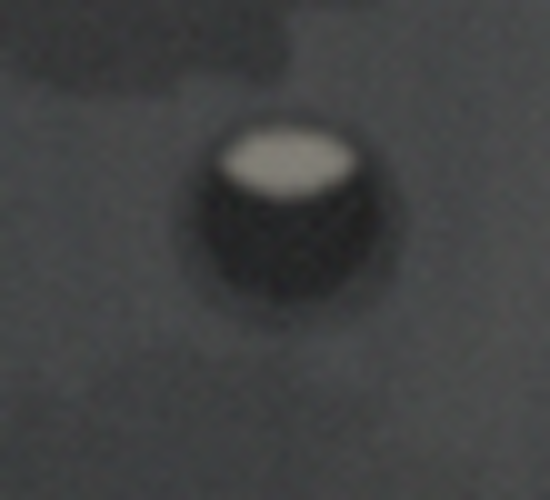

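```bash
python3 - <<'E'
from h import *
s6=dict(tcp_pos=np.array([ 0.43680977,-0.19700443,0.15159337]),tool_rot=np.array([ 3.13799135e+00,1.49224814e-01,-7.72430086e-05]))
s8=dict(tcp_pos=np.array([0.49846206,0.30514243,0.15349635]),tool_rot=np.array([-3.13735088,-0.149056908,-0.00263751466]))
s,d=snap('wrist')
b=onz(d,(318.65,201.75),.028,s6);e=onz(d,(317.35,203.05),.029,s8)
print(b,e,e-b+[.4371,-.1972,0]); print(s['tcp_pos'],s['tool_rot'])
E
```

```text
[ 0.43725866 -0.1965866   0.028     ] [0.49832526 0.3043041  0.029     ] [0.4981666 0.3036907 0.001    ]
[0.49827985 0.30505503 0.15312689] [-3.13760370e+00 -1.49018203e-01 -1.66293527e-03]
```

Call:
{"api": "arm_command", "payload": {"rows": [[0,-1.2,-25,0,0,0],[0,-1.2,-45,0,0,0],[0,-1.2,-55,0,0,0],[0,-1.2,-58,0,0,0],[0,-1.2,-58,0,0,0],[0,-1.2,-58,0,0,0],[0,-1.2,-58,0,0,0],[0,-1.2,-58,0,0,0]]}}

```text
clock: 8.82
tcp_pos: [0.4989, 0.3042, 0.096]
tool_rot: [-3.137, -0.149, -0.004]
contact_force: [0.1, 0.4, -0.2]
gripper_width: 0.0149
```

```bash
python3 - <<'E'
from h import *
s,d=snap('wrist','w9');print(s['tcp_pos'],s['tool_rot'],s['clock'],s['gripper_width'],s['contact_force'])
im=cv2.imread('pics/w9.png')
cv2.imwrite('pics/c14.png',cv2.resize(im[180:300,260:380],None,fx=5,fy=5,interpolation=cv2.INTER_CUBIC))
E
```

```text
[0.49892493 0.30421959 0.09604521] [-3.13699217 -0.14918515 -0.00414877] 8.8167 0.014934052928004869 [ 0.08546321  0.40386714 -0.22184794]
```

View pics/c14.png

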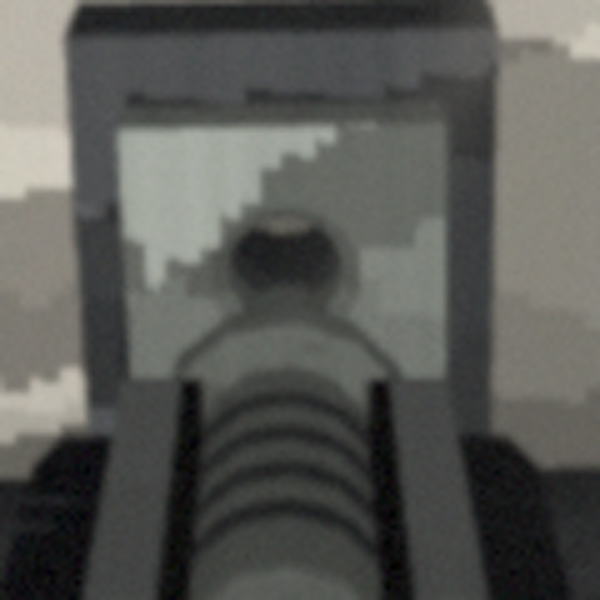

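Call:
{"api": "arm_command", "payload": {"rows": [[0,0,-3,0,0,0],[0,0,-6,0,0,0],[0,0,-9,0,0,0],[0,0,-12,0,0,0],[0,0,-15,0,0,0],[0,0,-15,0,0,0]]}}

```text
clock: 9.37
tcp_pos: [0.4976, 0.3035, 0.0783]
tool_rot: [3.138, 0.149, -0.001]
contact_force: [0.5, 0.5, -1.0]
gripper_width: 0.0147
```

Call:
{"api": "arm_command", "payload": {"rows": [[0,0,-3,0,0,0],[0,0,-6,0,0,0],[0,0,-9,0,0,0],[0,0,-12,0,0,0],[0,0,-14,0,0,0],[0,0,-14,0,0,0],[0,0,-14,0,0,0]]}}

```text
clock: 9.95
tcp_pos: [0.4978, 0.3037, 0.0652]
tool_rot: [3.138, 0.149, -0.001]
contact_force: [0.4, 0.4, -1.6]
gripper_width: 0.0148
```

Call:
{"api": "arm_command", "payload": {"rows": [[0,0,-1,0,0,0],[0,0,-2,0,0,0],[0,0,-3,0,0,0],[0,0,-4,0,0,0],[0,0,-4,0,0,0],[0,0,-4,0,0,0]]}}

```text
clock: 10.45
tcp_pos: [0.4981, 0.3038, 0.0625]
tool_rot: [-3.138, -0.149, -0.001]
contact_force: [-2.6, -1.4, 4.8]
gripper_width: 0.0149
```

```bash
python3 - <<'E'
from h import *
s,d=snap('wrist','w10');print(s['tcp_pos'],s['tool_rot'],s['clock'],s['gripper_width'],s['contact_force'])
im=cv2.imread('pics/w10.png')
cv2.imwrite('pics/c15.png',cv2.resize(im[180:330,250:390],None,fx=4,fy=4,interpolation=cv2.INTER_CUBIC))
E
```

```text
[0.49807241 0.30380126 0.06250593] [-3.13784120e+00 -1.49181072e-01 -9.77163165e-04] 10.45 0.014908388444095566 [-2.57927888 -1.3636996   4.76585509]
```

View pics/c15.png

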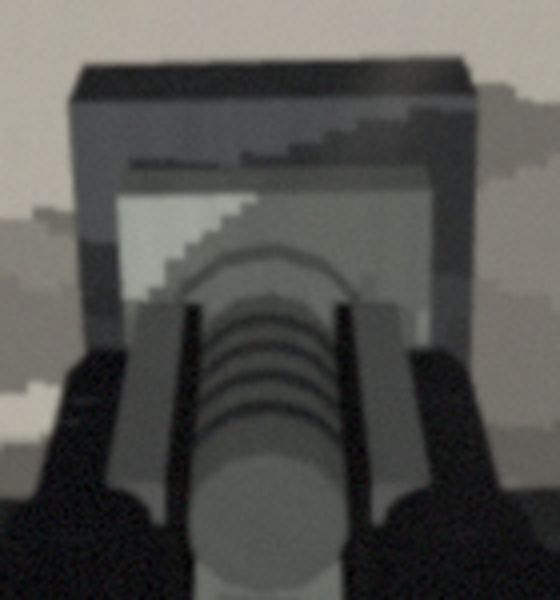

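Collar on the ear: z is as predicted and the force rose. Release and rise.

Call:
{"api": "arm_command", "payload": {"rows": [[0,0,1,0,0,0],[0,0,1,0,0,0],[0,0,1,0,0,0],[0,0,1,0,0,0],[0,0,1,0,0,0]], "hand": -0.2}}

```text
clock: 10.92
tcp_pos: [0.4978, 0.3037, 0.062]
tool_rot: [3.138, 0.149, -0.001]
contact_force: [0.2, -0.5, -0.9]
gripper_width: 0.0511
```

Call:
{"api": "arm_command", "payload": {"rows": [[0,0,10,0,0,0],[0,0,35,0,0,0],[0,0,70,0,0,0],[0,0,105,0,0,0],[0,0,130,0,0,0],[0,0,130,0,0,0],[0,0,130,0,0,0],[0,0,130,0,0,0]]}}

```text
clock: 11.58
tcp_pos: [0.4979, 0.3037, 0.1925]
tool_rot: [-3.138, -0.149, -0.0]
contact_force: [-0.0, 0.6, -0.5]
gripper_width: 0.0513
```

```bash
python3 - <<'E'
from h import *
s,d=snap('wrist','w11');print(s['tcp_pos'],s['tool_rot'],s['clock'],s['gripper_width'],s['contact_force'])
print(proj(d,[.4983,.3043,.067],s),proj(d,[.4983,.3043,.034],s))
im=cv2.imread('pics/w11.png')
cv2.imwrite('pics/c16.png',cv2.resize(im[160:300,220:420],None,fx=4,fy=4,interpolation=cv2.INTER_CUBIC))
E
```

```text
[0.49789171 0.30371533 0.1925014 ] [-3.13801229e+00 -1.49108393e-01 -1.94799850e-04] 11.5833 0.05134023900234964 [-0.03410211  0.57692156 -0.49674475]
[318.56868785 200.69432705] [318.33077956 187.77888234]
```

View pics/c16.png

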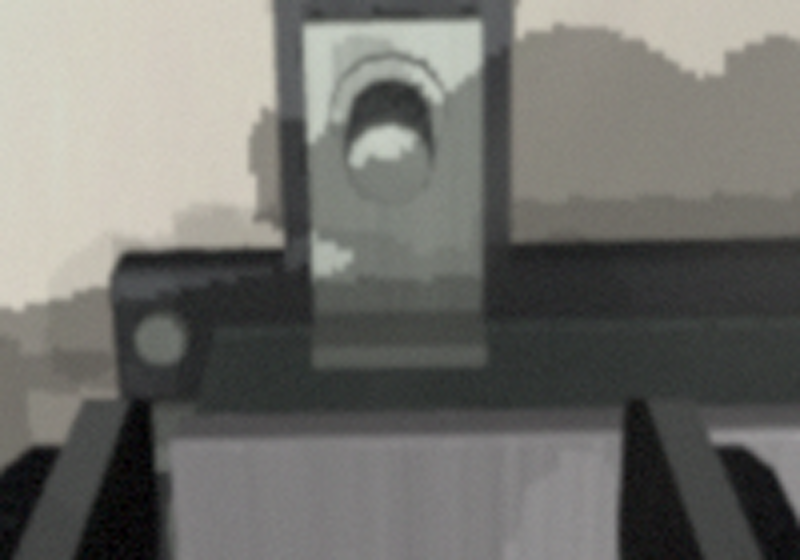

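View pics/w11.png

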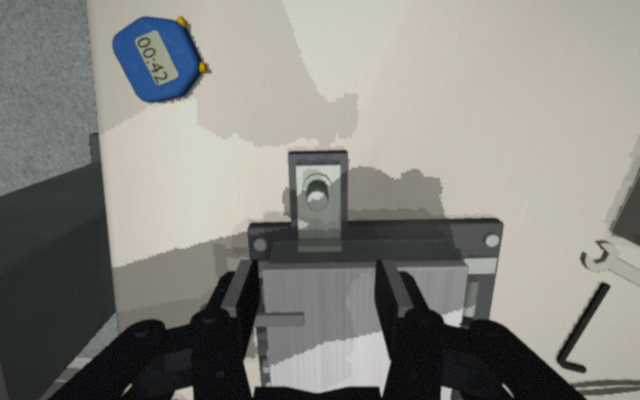

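Pin fully home: the knob top is at (317.5,200.7) in the picture, and the prediction was (318.6,200.7). Next I'll tilt the wrist camera at the clip to measure its angle.

Call:
{"api": "arm_command", "payload": {"rows": [[0,0,40,0,0,0],[15,-30,50,-0.1,-0.01,0],[30,-60,50,-0.22,-0.021,0],[45,-95,50,-0.34,-0.032,0],[57,-130,50,-0.46,-0.043,0],[57,-158,50,-0.57,-0.054,0],[57,-158,50,-0.597,-0.057,0],[57,-158,50,-0.597,-0.057,0],[57,-158,50,-0.597,-0.057,0],[57,-158,50,-0.597,-0.057,0]]}}

```text
clock: 12.47
tcp_pos: [0.5548, 0.1463, 0.2422]
tool_rot: [2.541, 0.121, 0.037]
contact_force: [0.1, -0.1, 0.2]
gripper_width: 0.051
```

Call:
{"api": "arm_command", "payload": {"rows": [[0,0,0,0,0,0],[0,0,0,0,0,0],[0,0,0,0,0,0]]}}

```text
clock: 12.72
tcp_pos: [0.5551, 0.146, 0.2432]
tool_rot: [2.54, 0.12, 0.039]
contact_force: [0.7, -0.7, -0.1]
gripper_width: 0.0514
```

```bash
python3 - <<'E'
from h import *
import pickle
s,d=snap('wrist','w12');print(s['tcp_pos'],s['tool_rot'],s['clock'],s['gripper_width'],s['contact_force'])
pickle.dump((s,d),open('w12.pkl','wb'))
_,S=snap('side','sd12');_,C=snap('scene','sc12');pickle.dump((S,C),open('sc12.pkl','wb'))
im=cv2.imread('pics/sd12.png');a=cv2.resize(im[150:235,250:380],None,fx=6,fy=6,interpolation=cv2.INTER_CUBIC);cv2.imwrite('pics/c17.png',a)
E
```

```text
[0.55510406 0.145982   0.24320569] [2.54042265 0.12028599 0.03945788] 12.7167 0.051377087917275084 [ 0.65412418 -0.72795719 -0.13194632]
```

View pics/w12.png

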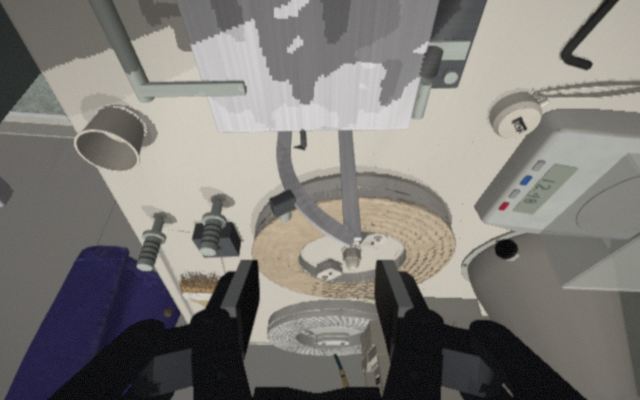

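View pics/c17.png

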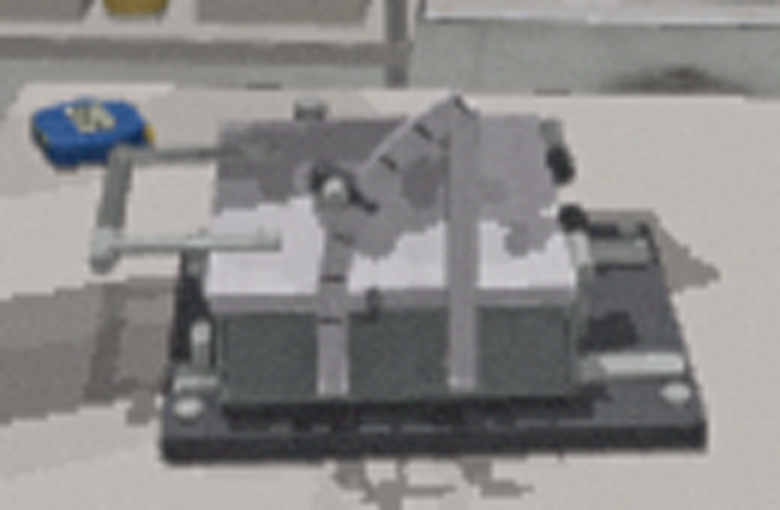

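```bash
python3 - <<'E'
from h import *
im=cv2.imread('pics/w12.png')
cv2.imwrite('pics/c18.png',cv2.resize(im[120:235,255:370],None,fx=6.5,fy=6.5,interpolation=cv2.INTER_CUBIC)[:,:])
im=cv2.imread('pics/sd12.png');cv2.imwrite('pics/c19.png',cv2.resize(im[165:210,295:340],None,fx=12,fy=12,interpolation=cv2.INTER_CUBIC))
E
```

```text
(no output)
```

View pics/c18.png

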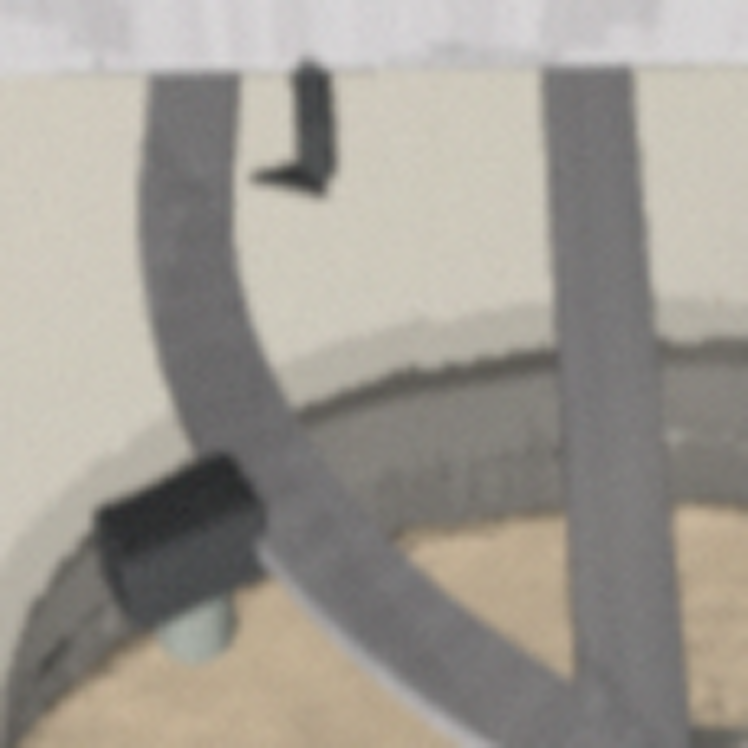

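View pics/c19.png

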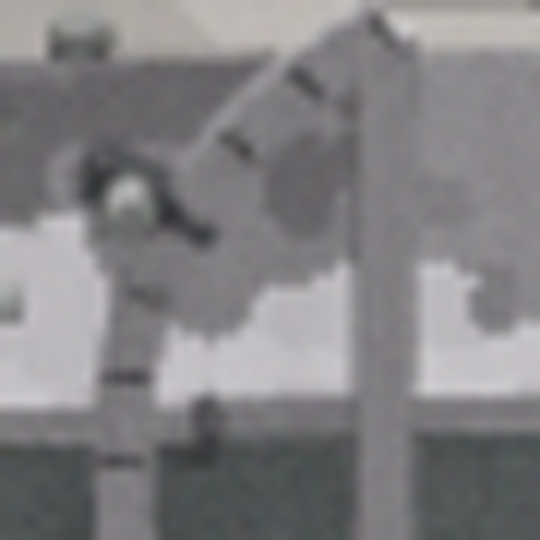

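```bash
cat >> h.py <<'E'
yaw=0.095
xb=np.array([np.cos(yaw),np.sin(yaw),0]);yb=np.array([-np.sin(yaw),np.cos(yaw),0])
bar0=np.array([.428,.160,.076]); H=bar0+.2*xb
B=np.array([xb,yb,[0,0,1]])
def polar(o,r,y):
    o2=B@(o-H);r2=B@r; t=(y-o2[1])/r2[1]; p=o2+t*r2
    return np.hypot(p[0],p[2]),np.arctan2(p[2],-p[0]),p
E
python3 - <<'E'
from h import *
import pickle
s,d=pickle.load(open('w12.pkl','rb'));S,C=pickle.load(open('sc12.pkl','rb'))
# bar etc from wrist w1
s1=dict(tcp_pos=np.array([0.50018642, 0.30443457, 0.25610936]),tool_rot=np.array([-3.13659026e+00, -1.72797855e-01,  1.72630971e-03]))
q=lambda x,y:(200+x/4.5-.4,250+y/4.5-.4)
a=onz(d,q(107,70),.076,s1);b=onz(d,q(148,503),.076,s1);print('bar',a,b,(a+b)/2,np.linalg.norm(a-b),np.arctan2(*( (b-a)[:2]*[1,-1])))
q18=lambda x,y:(255+x/6.5-.42,120+y/6.5-.42)
q19=lambda x,y:(295+x/12-.46,165+y/12-.46)
P=lambda n,z:print(n,round(z[0],4),round(z[1],3),z[2].round(4))
P('ptr wrist',polar(*ray(d,q18(250,178),s),-.106))
for uv in [(195,455),(207,405)]: P('ptr side',polar(*ray(S,q19(*uv)),-.106))
for y in [-.106,-.110,-.114,-.118]: P('clip side %g'%y,polar(*ray(S,q19(210,237)),y))
for y in [-.106,-.110,-.114,-.118]: P('clip body wrist corner',polar(*ray(d,q18(100,515),s),y)); P(' ',polar(*ray(d,q18(220,455),s),y))
for uv in [(125,462),(125,377),(147,297),(238,143),(305,82),(380,25)]: P('tick',polar(*ray(S,q19(*uv)),-.112))
E
```

```text
bar [0.42129908 0.2151552  0.076     ] [0.43355963 0.10476931 0.076     ] [0.42742936 0.15996225 0.076     ] 0.11106469087618173 0.11061651591461817
ptr wrist 0.0956 -0.022 [-0.0955 -0.106  -0.0021]
ptr side 0.0882 -0.006 [-0.0882 -0.106  -0.0006]
ptr side 0.0863 0.124 [-0.0856 -0.106   0.0107]
clip side -0.106 0.0969 0.514 [-0.0844 -0.106   0.0477]
clip side -0.11 0.0979 0.531 [-0.0844 -0.11    0.0496]
clip side -0.114 0.0989 0.549 [-0.0844 -0.114   0.0516]
clip side -0.118 0.0999 0.565 [-0.0844 -0.118   0.0535]
clip body wrist corner 0.123 0.448 [-0.1108 -0.106   0.0533]
  0.107 0.428 [-0.0973 -0.106   0.0444]
clip body wrist corner 0.1223 0.423 [-0.1115 -0.11    0.0502]
  0.106 0.398 [-0.0977 -0.11    0.0411]
clip body wrist corner 0.1216 0.398 [-0.1121 -0.114   0.0471]
  0.1052 0.368 [-0.0981 -0.114   0.0378]
clip body wrist corner 0.1211 0.372 [-0.1128 -0.118   0.044 ]
  0.1044 0.338 [-0.0985 -0.118   0.0346]
tick 0.102 0.014 [-0.102  -0.112   0.0014]
tick 0.1035 0.198 [-0.1015 -0.112   0.0204]
tick 0.1039 0.373 [-0.0968 -0.112   0.0379]
tick 0.1056 0.73 [-0.0787 -0.112   0.0704]
tick 0.1059 0.899 [-0.0659 -0.112   0.0829]
tick 0.1077 1.07 [-0.0517 -0.112   0.0944]
```

Call:
{"api": "arm_command", "payload": {"rows": [[0,-10,20,0.12,0.011,0],[0,-20,20,0.24,0.023,0],[0,-40,20,0.36,0.034,0],[0,-60,20,0.48,0.046,0],[0,-85,20,0.6,0.057,0],[0,-110,20,0.72,0.068,0],[0,-140,20,0.84,0.08,0],[0,-170,20,0.96,0.091,0],[0,-196,10,1.08,0.103,0],[0,-206,0,1.2,0.114,0]]}}

```text
clock: 13.7
tcp_pos: [0.5558, -0.0647, 0.2443]
tool_rot: [-2.533, -0.117, 0.028]
contact_force: [0.6, 0.3, -1.3]
gripper_width: 0.0512
```

Call:
{"api": "arm_command", "payload": {"rows": [[0,0,-15,0.12,0.011,0],[0,0,-30,0.24,0.023,0],[0,0,-45,0.36,0.034,0],[0,0,-60,0.48,0.046,0],[0,0,-70,0.6,0.057,0],[0,0,-70,0.6,0.057,0],[0,0,-70,0.6,0.057,0],[0,0,-70,0.6,0.057,0],[0,0,-70,0.6,0.057,0]]}}

```text
clock: 14.45
tcp_pos: [0.5561, -0.0602, 0.1775]
tool_rot: [-1.939, -0.098, 0.056]
contact_force: [0.1, 0.5, 0.5]
gripper_width: 0.051
```

```bash
python3 - <<'E'
from h import *
import pickle
s,d=snap('wrist','w13');print(s['tcp_pos'],s['tool_rot'],s['clock'],s['joint_positions'].round(2),s['contact_force'])
pickle.dump((s,d),open('w13.pkl','wb'))
E
```

```text
[ 0.55609405 -0.06024085  0.17752308] [-1.9387466  -0.09770224  0.05589847] 14.45 [-0.62  0.81  0.46  2.26  0.79  0.39] [0.06586797 0.48134765 0.45790589]
```

View pics/w13.png

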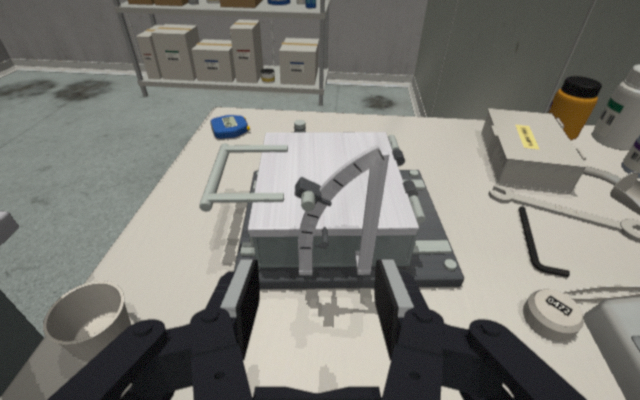

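```bash
python3 - <<'E'
from h import *
im=cv2.imread('pics/w13.png')
cv2.imwrite('pics/c20.png',cv2.resize(im[170:260,285:375],None,fx=8,fy=8,interpolation=cv2.INTER_CUBIC))
E
```

```text
(no output)
```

View pics/c20.png

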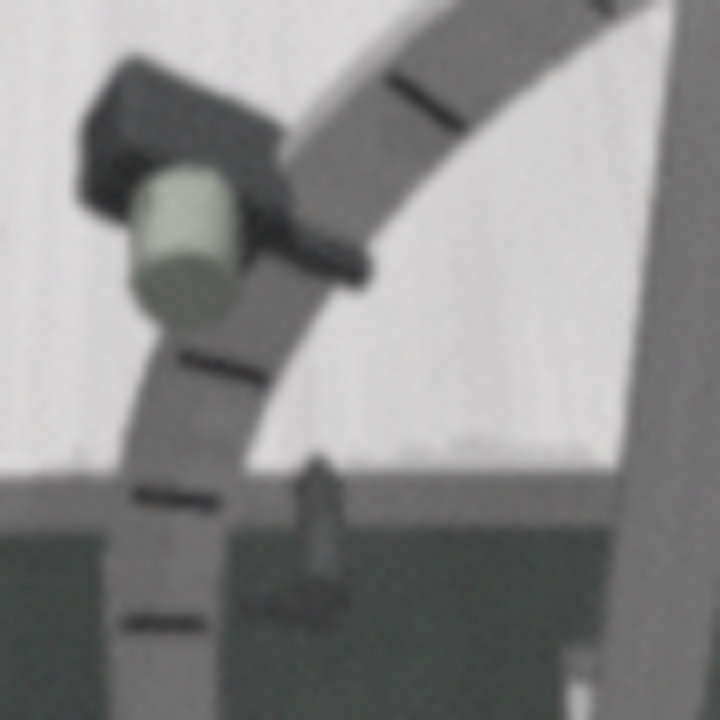

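```bash
python3 - <<'E'
from h import *
import pickle
from scipy.optimize import least_squares
s,d=pickle.load(open('w13.pkl','rb'))
q=lambda x,y:(285+x/8-.44,170+y/8-.44)
T=[(0,(208,625),(120,625)),(10,(218,502),(133,495)),(20,(268,380),(180,355)),(40,(465,130),(390,75))]
def pt(uv,y): return polar(*ray(d,q(*uv),s),y)[2]
def res(v,full=False):
    cx,cz,y,ri,ro,t0=v; out=[]
    for a,i,o in T:
        a=np.radians(a)+t0
        for uv,r in((i,ri),(o,ro)):
            p=pt(uv,y); out+= [p[0]-cx+r*np.cos(a),p[2]-cz-r*np.sin(a)]
    return np.array(out+[(v[0])/5,v[1]/5,(y+.112)/5,t0/2])
f=least_squares(res,[0,0,-.112,.102,.11,0],x_scale=[.01,.01,.01,.01,.01,.1]); print(f.x.round(4),(f.fun*1e3).round(2))
cx,cz,y0,*_=f.x
for y in np.arange(y0-.006,y0+.0061,.002):
    p=pt((362,272),y); print(round(y,4),np.hypot(p[0]-cx,p[2]-cz).round(4),np.arctan2(p[2]-cz,cx-p[0]).round(3))
for y in (-.106,y0+.004):
    p=pt((245,607),y); print('ptr',p.round(4),np.hypot(p[0]-cx,p[2]-cz).round(4),np.arctan2(p[2]-cz,cx-p[0]).round(3))
E
```

```text
[ 0.0012  0.0026 -0.1098  0.0998  0.1087 -0.    ] [ 0.25 -0.03  0.07 -0.1  -0.22  0.39  0.13 -0.25  0.06 -0.08  0.04  0.01
 -0.1  -0.05 -0.18  0.21  0.23  0.53  0.44 -0.02]
-0.1158 0.1004 0.552
-0.1138 0.0994 0.538
-0.1118 0.0985 0.524
-0.1098 0.0975 0.509
-0.1078 0.0966 0.495
-0.1058 0.0957 0.48
-0.1038 0.0949 0.465
ptr [-0.0945 -0.106   0.0013] 0.0957 -0.014
ptr [-0.0945 -0.1058  0.0011] 0.0957 -0.016
```

Close view: ticks every 10°, clip tip at crop (362,272), pointer tip on the 0° tick. That gives a clip angle of about 0.527 rad. Next I'll go to the bar, tilted forward by that angle so that the tool is vertical once the lid is up.

Call:
{"api": "arm_command", "payload": {"rows": [[-20,0,30,-0.12,-0.011,0],[-45,10,60,-0.24,-0.023,0],[-70,30,73,-0.36,-0.034,0],[-100,55,73,-0.48,-0.046,0],[-125,85,73,-0.6,-0.057,0],[-150,115,73,-0.72,-0.068,0],[-171,145,73,-0.84,-0.08,0],[-171,175,73,-0.96,-0.091,0],[-171,200,73,-1.08,-0.103,0],[-171,216,73,-1.2,-0.114,0]], "hand": 0.2}}

```text
clock: 15.33
tcp_pos: [0.3834, 0.1582, 0.2532]
tool_rot: [-3.136, -0.151, -0.033]
contact_force: [0.3, 0.5, -0.5]
gripper_width: 0.0341
```

Call:
{"api": "arm_command", "payload": {"rows": [[0,0,-10,0.01,-0.105,0],[0,0,-30,0.02,-0.21,0],[0,0,-55,0.03,-0.315,0],[0,0,-80,0.04,-0.42,0],[0,0,-100,0.05,-0.525,0],[0,0,-100,0.05,-0.525,0],[0,0,-100,0.05,-0.525,0],[0,0,-100,0.05,-0.525,0]]}}

```text
clock: 16.0
tcp_pos: [0.3867, 0.1568, 0.1525]
tool_rot: [-2.996, -0.143, -0.827]
contact_force: [1.5, 0.6, 3.1]
gripper_width: 0.0342
```

```bash
python3 - <<'E'
from h import *
import pickle
s,d=snap('wrist','w14');print(s['tcp_pos'],s['tool_rot'],s['clock'],s['joint_positions'].round(2),s['contact_force'],s['gripper_width'])
pickle.dump((s,d),open('w14.pkl','wb'))
M=R.from_rotvec(s['tool_rot']).as_matrix();print(M.round(3))
for k in(-.045,0,.045): print(proj(d,bar0+k*yb,s))
E
```

```text
[0.38670895 0.15676872 0.15249651] [-2.99577356 -0.14293068 -0.82654623] 16.0 [ 0.29 -0.85 -0.86  1.04 -0.09  1.74] [1.53962292 0.61047803 3.1312077 ] 0.03422050166831621
[[ 0.855  0.097  0.51 ]
 [ 0.08  -0.995  0.054]
 [ 0.513 -0.005 -0.858]]
[312.69063703 286.50514484]
[312.28653292 222.52710877]
[311.82708657 149.7872527 ]
```

View pics/w14.png

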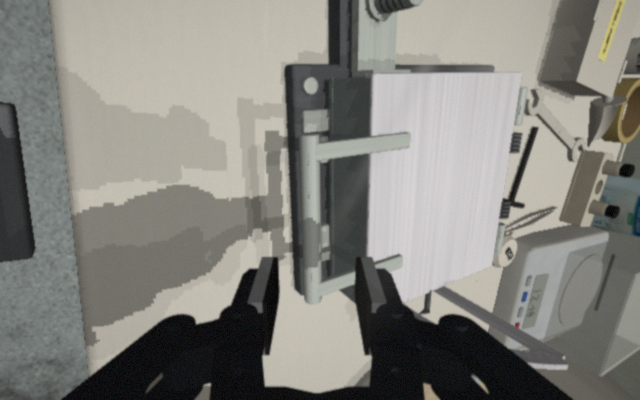

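Call:
{"api": "arm_command", "payload": {"rows": [[11,1,-20,0,0,0],[22,2,-40,0,0,0],[32,2.5,-58,0,0,0],[39,3,-71,0,0,0],[39,3,-71,0,0,0],[39,3,-71,0,0,0],[39,3,-71,0,0,0]]}}

```text
clock: 16.63
tcp_pos: [0.428, 0.1598, 0.0821]
tool_rot: [-2.998, -0.142, -0.824]
contact_force: [0.3, -0.1, 0.1]
gripper_width: 0.0338
```

```bash
python3 - <<'E'
from h import *
s,d=snap('wrist','w15');print(s['tcp_pos'],s['tool_rot'],s['clock'],s['joint_positions'].round(2),s['contact_force'],s['gripper_width'])
M=R.from_rotvec(s['tool_rot']).as_matrix();print('grasp pt',s['tcp_pos']+.006*M[:,2], 'bar in tool',M.T@(bar0-s['tcp_pos']))
im=cv2.imread('pics/w15.png');cv2.imwrite('pics/c21.png',im[100:400,180:460].repeat(2,0).repeat(2,1))
E
```

```text
[0.4279849  0.15982485 0.08209709] [-2.99783052 -0.14194831 -0.82381667] 16.6333 [ 0.26 -0.68 -0.92  0.8  -0.08  1.72] [ 0.32628329 -0.05878306  0.08838317] 0.03377238048853702
grasp pt [0.43103592 0.16013953 0.07694032] bar in tool [-0.00308979 -0.00014752  0.00525707]
```

View pics/c21.png

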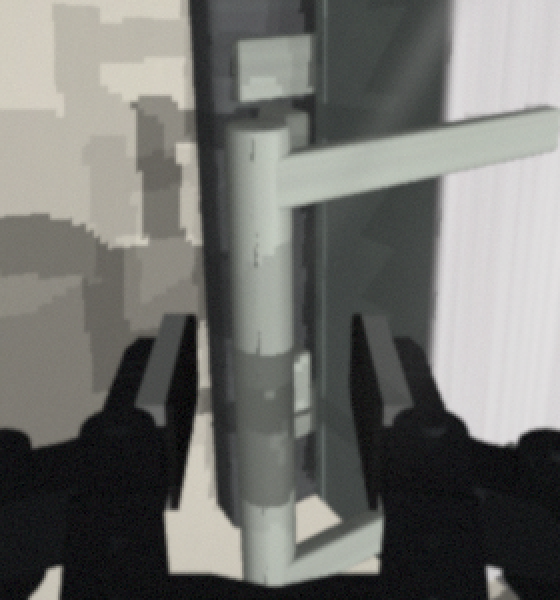

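Call:
{"api": "arm_command", "payload": {"rows": [[-2.6,-0.2,-1.5,0,0,0],[-2.6,-0.2,-1.5,0,0,0],[-2.6,-0.2,-1.5,0,0,0],[-2.6,-0.2,-1.5,0,0,0],[-2.6,-0.2,-1.5,0,0,0]]}}

```text
clock: 17.1
tcp_pos: [0.4202, 0.1586, 0.0729]
tool_rot: [-3.003, -0.144, -0.811]
contact_force: [0.5, 0.2, -0.8]
gripper_width: 0.034
```

Call:
{"api": "arm_command", "payload": {"rows": [[0,0,0,0,0,0],[0,0,0,0,0,0],[0,0,0,0,0,0],[0,0,0,0,0,0],[0,0,0,0,0,0]], "hand": 1, "force": 40}}

```text
clock: 17.52
tcp_pos: [0.4264, 0.1592, 0.079]
tool_rot: [-2.995, -0.141, -0.835]
contact_force: [17.1, 2.5, -2.6]
gripper_width: 0.0105
```

```bash
python3 - <<'E'
from h import *
s,d=snap('wrist','w16');print(s['tcp_pos'],s['tool_rot'],s['clock'],s['contact_force'],s['gripper_width'])
M=R.from_rotvec(s['tool_rot']).as_matrix();print('grasp pt',s['tcp_pos']+.006*M[:,2], 'bar in tool',M.T@(bar0-s['tcp_pos']))
im=cv2.imread('pics/w16.png');cv2.imwrite('pics/c22.png',im[100:400,180:460].repeat(2,0).repeat(2,1))
E
```

```text
[0.42643892 0.1591858  0.07899723] [-2.99526409 -0.14111098 -0.83533019] 17.5167 [17.14321128  2.51308745 -2.61320556] 0.010476325534738474
grasp pt [0.42952915 0.15949818 0.07386372] bar in tool [-0.00015693 -0.00065205  0.00341079]
```

View pics/c22.png

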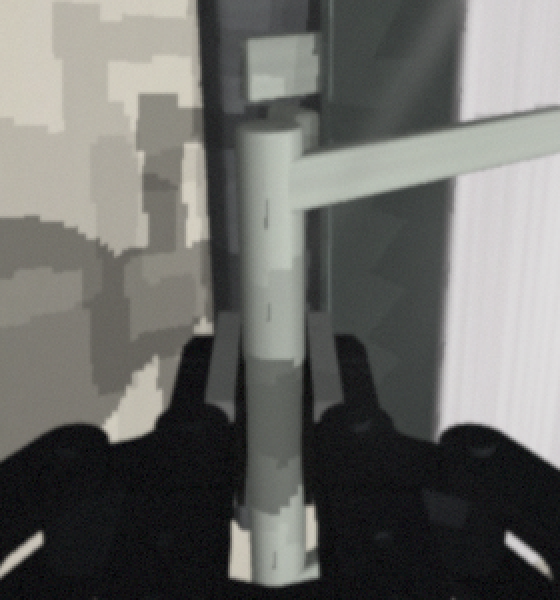

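Call:
{"api": "arm_command", "payload": {"rows": [[1.5,0,2,0,0,0],[3,0,10,-0.005,0.05,0],[4,0.1,20,-0.01,0.1,0],[5.3,0.2,30,-0.014,0.149,0],[7.3,0.4,39.7,-0.019,0.199,0],[10.3,0.7,52,-0.025,0.262,0],[10.3,0.7,52,-0.025,0.262,0],[10.3,0.7,52,-0.025,0.262,0],[10.3,0.7,52,-0.025,0.262,0]]}}

```text
clock: 18.32
tcp_pos: [0.4327, 0.1599, 0.1251]
tool_rot: [-3.093, -0.148, -0.419]
contact_force: [9.8, 2.7, -6.0]
gripper_width: 0.0109
```

```bash
cat >> h.py <<'E'
def barst():
    s=env.read_state();M=R.from_rotvec(s['tool_rot']).as_matrix()
    b=s['tcp_pos']+.0034*M[:,2]; z=b[2]-.076
    print('tcp',s['tcp_pos'].round(4),'bar',b.round(4),'theta_z',np.arcsin(z/.2).round(4),'box x',(B@(b-bar0)).round(4),'want x',round(.2*(1-np.cos(np.arcsin(z/.2))),4),'F',s['contact_force'].round(1),'tau',s['wrist_torque'].round(2),'w',s['gripper_width'].round(4),'tilt',np.arctan2(M[:,2]@xb,-M[2,2]).round(4),'t',s['clock'])
E
python3 -c "
from h import *
barst();snap('wrist','w17')"
```

```text
Traceback (most recent call last):
  File "h.py", line 39, in barst
    print('tcp',s['tcp_pos'].round(4),'bar',b.round(4),'theta_z',np.arcsin(z/.2).round(4),'box x',(B@(b-bar0)).round(4),'want x',round(.2*(1-np.cos(np.arcsin(z/.2))),4),'F',s['contact_force'].round(1),'tau',s['wrist_torque'].round(2),'w',s['gripper_width'].round(4),'tilt',np.arctan2(M[:,2]@xb,-M[2,2]).round(4),'t',s['clock'])
                                                                                                                                                                                                                                              ^^^^^^^^^^^^^^^^^^^^^^^^
AttributeError: 'float' object has no attribute 'round'
```

Call:
{"api": "arm_command", "payload": {"rows": [[4,0.3,10,-0.005,0.053,0],[8,0.6,20,-0.01,0.105,0],[13,1,30,-0.015,0.158,0],[18,1.5,40,-0.02,0.21,0],[23.5,2,50,-0.025,0.262,0],[23.5,2,51,-0.025,0.262,0],[23.5,2,51,-0.025,0.262,0],[23.5,2,51,-0.025,0.262,0],[23.5,2,51,-0.025,0.262,0]]}}

```text
clock: 19.07
tcp_pos: [0.4531, 0.1621, 0.1739]
tool_rot: [-3.133, -0.151, -0.002]
contact_force: [3.6, 5.2, -7.7]
gripper_width: 0.0106
```

```bash
sed -i "s/s\['gripper_width'\].round(4)/s['gripper_width']/" h.py; python3 -c "
from h import *
barst();snap('wrist','w18');snap('side','sd18');snap('scene','sc18');barst()
im=cv2.imread('pics/sd18.png');cv2.imwrite('pics/c23.png',cv2.resize(im[150:220,275:345],None,fx=9,fy=9,interpolation=cv2.INTER_CUBIC))
"
```

```text
tcp [0.4531 0.1621 0.1739] bar [0.4531 0.1621 0.1705] theta_z 0.492 box x [ 0.0252 -0.0003  0.0945] want x 0.0237 F [ 3.6  5.2 -7.7] tau [ 0.9  -0.44  0.21] w 0.010631530091978014 tilt 0.0018 t 19.0667
tcp [0.4529 0.1621 0.174 ] bar [0.453  0.1621 0.1706] theta_z 0.4926 box x [ 0.025  -0.0003  0.0946] want x 0.0238 F [ 3.3  4.1 -7. ] tau [ 0.92 -0.45  0.19] w 0.010780226092946798 tilt 0.0021 t 19.2167
```

View pics/c23.png

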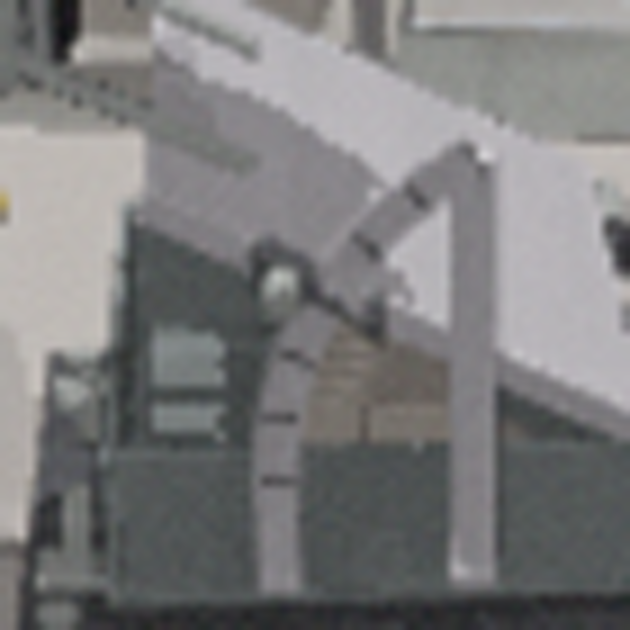

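View pics/w18.png

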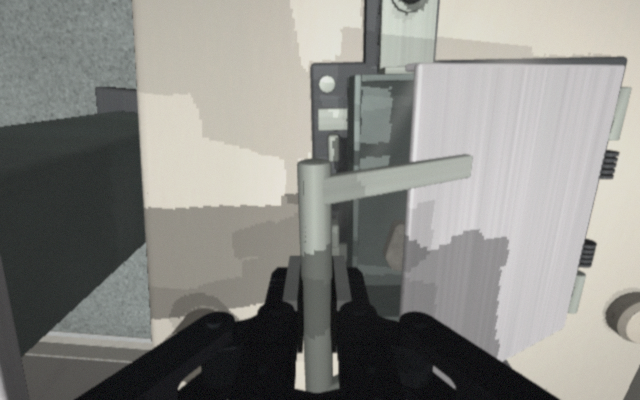

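View pics/sd18.png

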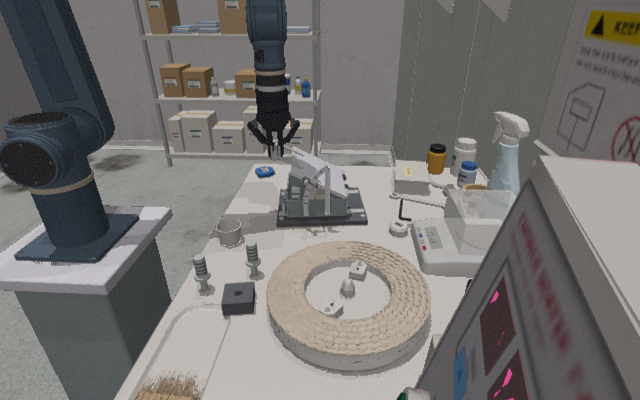

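```bash
python3 - <<'E'
from h import *
_,S=snap('side')
im=cv2.imread('pics/sd18.png');cv2.imwrite('pics/c24.png',cv2.resize(im[165:205,285:350],None,fx=12,fy=12,interpolation=cv2.INTER_CUBIC))
q=lambda x,y:(275+x/9-.45,150+y/9-.45)
p=[polar(*ray(S,q(*uv)),-.085)[2] for uv in [(140,215),(250,265),(500,375),(625,430)]]
print(np.round(p,4)); 
for a,b in((0,3),(0,2),(1,2)): print(np.arctan2(p[a][2]-p[b][2],p[b][0]-p[a][0]))
E
```

```text
[[-0.1356 -0.085   0.0666]
 [-0.1073 -0.085   0.0518]
 [-0.0411 -0.085   0.0181]
 [-0.007  -0.085   0.0007]]
0.47380176555397896
0.47484090942563134
0.4709155942135109
```

View pics/c24.png

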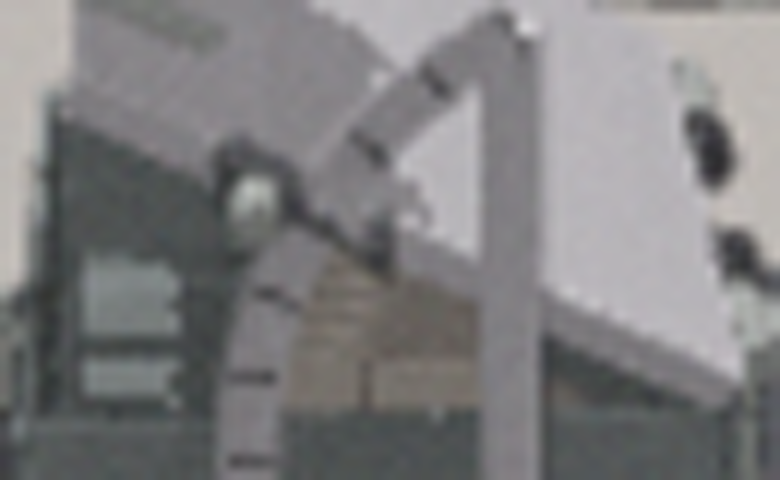

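```bash
python3 - <<'E'
from h import *
_,S=snap('side')
im=cv2.imread('pics/sd12.png');im2=cv2.imread('pics/sd18.png')
def edge(im,cols,r0,r1,sgn):
    # strongest vertical gradient lid side face (bright) -> dark box below, subpixel
    g=cv2.GaussianBlur(cv2.cvtColor(im,cv2.COLOR_BGR2GRAY).astype(float),(0,0),.7); out=[]
    for c in cols:
        lo,hi=r0(c),r1(c); col=g[lo:hi,c]; dd=np.diff(col); i=np.argmin(dd); 
        w=dd[max(0,i-1):i+2]; ii=np.arange(max(0,i-1),i+2); out.append((c,lo+.5+(w@ii)/w.sum()))
    return np.array(out)
for im_,cols,f0,f1 in [(im,[290,294,298,316,320,332,336,340,344],lambda c:196,lambda c:207),(im2,[292,294,296,298,333,335,337,339,341,343],lambda c:int(172+(c-288)*.45)-1,lambda c:int(172+(c-288)*.45)+9)]:
    e=edge(im_,cols,f0,f1,-1); print(e.round(1).tolist())
    p=np.array([polar(*ray(S,uv),-.085)[2] for uv in e]); k=np.polyfit(p[:,0],p[:,2],1); r=p[:,2]-np.polyval(k,p[:,0]); print(np.arctan(-k[0]),(r*1e3).round(1), -k[1]/k[0],k[1])
E
```

```text
[[290.0, 198.6], [294.0, 198.6], [298.0, 198.6], [316.0, 197.6], [320.0, 197.5], [332.0, 197.6], [336.0, 197.6], [340.0, 197.4], [344.0, 197.4]]
-0.009891053249252275 [-0.  -0.3 -0.7  0.9  1.  -0.1 -0.3 -0.2 -0.3] -0.0983997562241388 0.0009733089692909279
[[292.0, 175.3], [294.0, 176.3], [296.0, 177.3], [298.0, 177.8], [333.0, 193.6], [335.0, 194.6], [337.0, 195.6], [339.0, 196.4], [341.0, 194.8], [343.0, 195.8]]
0.4581871187341538 [ 0.4  0.2 -0.3  0.7 -1.9 -2.1 -2.5 -2.6  4.2  3.8] -0.007141326428621313 -0.0035220515236725446
```

Call:
{"api": "arm_command", "payload": {"rows": [[1.5,0.2,3,-0.002,0.018,0],[3,0.3,6,-0.003,0.035,0],[3,0.3,6,-0.003,0.035,0],[3,0.3,6,-0.003,0.035,0],[3,0.3,6,-0.003,0.035,0],[3,0.3,6,-0.003,0.035,0],[3,0.3,6,-0.003,0.035,0],[3,0.3,6,-0.003,0.035,0]]}}

```text
clock: 19.98
tcp_pos: [0.4556, 0.1623, 0.1802]
tool_rot: [-3.134, -0.151, 0.053]
contact_force: [2.1, 6.0, -6.6]
gripper_width: 0.0106
```

```bash
python3 - <<'E'
from h import *
barst();snap('side','sd19');snap('scene','sc19');snap('wrist','w19');barst()
_,S=snap('side')
im=cv2.imread('pics/sd19.png');cv2.imwrite('pics/c25.png',cv2.resize(im[165:205,285:350],None,fx=12,fy=12,interpolation=cv2.INTER_CUBIC))
c=np.array([.0012,0,.0026])
for th in (.5,.527,.55):
    P=H+B.T@(c+np.array([-.097*np.cos(th),-.106,.097*np.sin(th)])); a=proj(S,P)
    P=H+B.T@(c+np.array([-.099*np.cos(th),-.113,.099*np.sin(th)])); b=proj(S,P)
    print(th,'ptr',a,((a+.46-[285,165])*12).round(),'clip',b,((b+.46-[285,165])*12).round())
E
```

```text
tcp [0.4556 0.1623 0.1802] bar [0.4555 0.1624 0.1768] theta_z 0.5281 box x [ 0.0276 -0.0003  0.1008] want x 0.0272 F [ 2.1  6.  -6.6] tau [ 0.89 -0.35  0.2 ] w 0.010605144835269927 tilt -0.0336 t 19.9833
tcp [0.4556 0.1624 0.1802] bar [0.4555 0.1624 0.1768] theta_z 0.528 box x [ 0.0276 -0.0002  0.1008] want x 0.0272 F [ 2.7  4.9 -6.9] tau [ 0.94 -0.44  0.18] w 0.010416049331873505 tilt -0.0336 t 20.1333
0.5 ptr [312.24099029 183.73005213] [332. 230.] clip [311.48630434 184.69514348] [323. 242.]
0.527 ptr [312.77954487 182.83893235] [339. 220.] clip [312.03934014 183.77971029] [330. 231.]
0.55 ptr [313.2602937  182.08869849] [345. 211.] clip [312.53309556 183.00895579] [336. 222.]
```

View pics/c25.png

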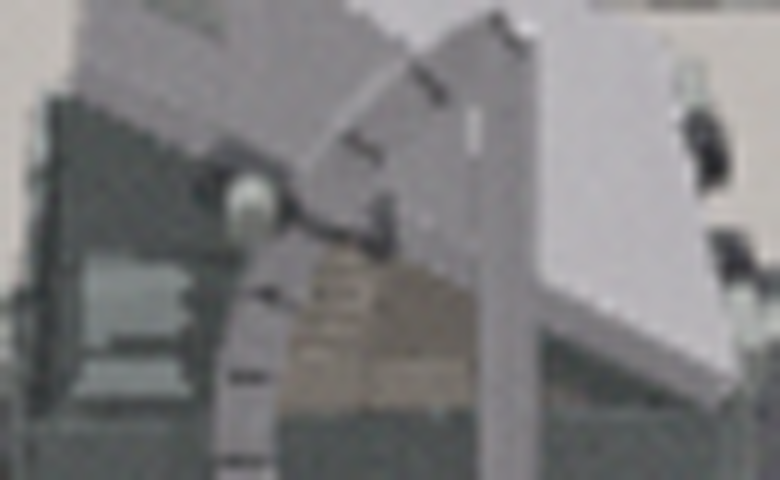

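```bash
python3 - <<'E'
from h import *
im=cv2.imread('pics/sc19.png');cv2.imwrite('pics/c26.png',cv2.resize(im[160:260,240:360],None,fx=6,fy=6,interpolation=cv2.INTER_CUBIC))
E
```

```text
(no output)
```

View pics/c26.png

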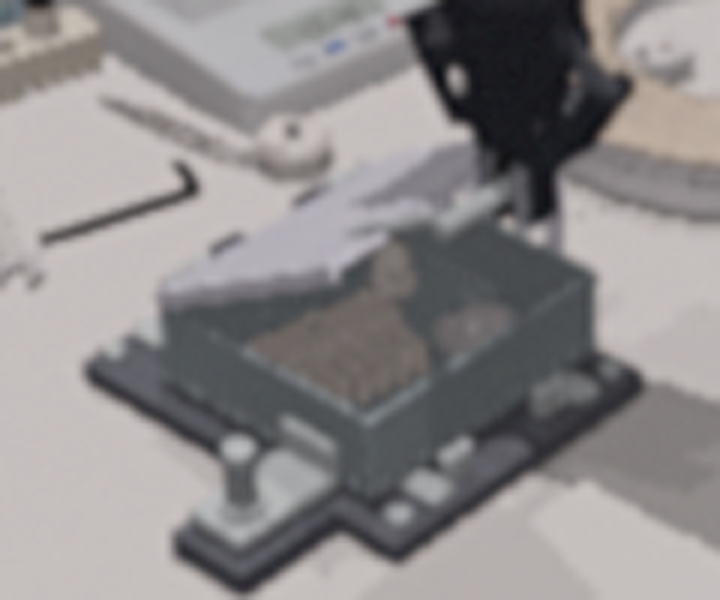

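```bash
python3 - <<'E'
from h import *
from scipy.optimize import least_squares
_,S=snap('side')
q=lambda x,y:(295+x/12-.46,165+y/12-.46)
T=[(0,(125,462)),(10,(125,377)),(20,(147,297)),(40,(238,143)),(50,(305,82)),(60,(380,25))]
pt=lambda uv,y:polar(*ray(S,q(*uv)),y)[2]
def res(v):
    cx,cz,r,t0,k=v;o=[]
    for a,uv in T:
        a=np.radians(a)+t0;p=pt(uv,-.1098);o+=[p[0]*k-cx+r*np.cos(a),p[2]*k-cz-r*np.sin(a)]
    return np.array(o+[t0*.02,(k-1)*.02])
f=least_squares(res,[0,0,.104,0,1]);print(f.x.round(4),(f.fun*1e3).round(2))
cx,cz,_,t0,k=f.x
for n,uv,y in [('clip',(210,237),-.113),('clip',(210,237),-.111),('clip',(214,232),-.113),('corner closed',(207,460),-.106),('corner now',((385/12-10)*12,(255/12)*12),-.106)]:
    p=pt(uv,y)*k;print(n,y,np.hypot(p[0]-cx,p[2]-cz).round(4),(np.arctan2(p[2]-cz,cx-p[0])-t0).round(3))
E
```

```text
[ 0.0035  0.0026  0.1057 -0.02    0.9971] [ 0.37 -0.29 -0.4   0.33 -0.12 -0.1   0.23  0.33  0.3  -0.45 -0.39  0.18
 -0.4  -0.06]
clip -0.113 0.1001 0.524
clip -0.111 0.0997 0.515
clip -0.113 0.1 0.537
corner closed -0.106 0.0892 -0.029
corner now -0.106 0.0873 0.507
```

Call:
{"api": "arm_command", "payload": {"rows": [[0,0,0,0,0,0],[0,0,0,0,0,0],[0,0,0,0,0,0],[0,0,0,0,0,0],[0,0,0,0,0,0],[0,0,0,0,0,0],[0,0,0,0,0,0],[0,0,0,0,0,0],[0,0,0,0,0,0],[0,0,0,0,0,0]]}}

```text
clock: 21.07
tcp_pos: [0.4556, 0.1624, 0.1802]
tool_rot: [-3.134, -0.151, 0.053]
contact_force: [1.6, 5.7, -6.9]
gripper_width: 0.0105
```

```bash
python3 - <<'E'
from h import *
barst(); snap('side','sd20');snap('wrist','w20');barst()
a=cv2.imread('pics/sd19.png')[165:205,285:350];b=cv2.imread('pics/sd20.png')[165:205,285:350]
print(cv2.absdiff(a,b).mean())
E
```

```text
tcp [0.4556 0.1624 0.1802] bar [0.4555 0.1624 0.1768] theta_z 0.5281 box x [ 0.0276 -0.0003  0.1008] want x 0.0273 F [ 1.6  5.7 -6.9] tau [ 0.94 -0.35  0.13] w 0.01049555731674116 tilt -0.0335 t 21.0667
tcp [0.4556 0.1624 0.1802] bar [0.4555 0.1624 0.1768] theta_z 0.5282 box x [ 0.0276 -0.0002  0.1008] want x 0.0273 F [ 3.   5.2 -6.8] tau [ 0.89 -0.38  0.19] w 0.010241221647678067 tilt -0.0335 t 21.1667
2.116794871794872
```

View pics/w20.png

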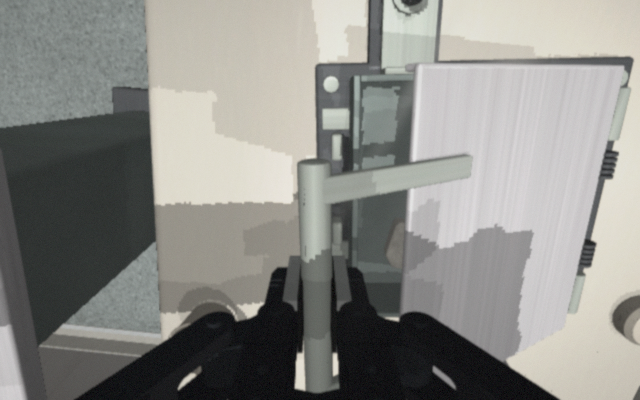

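Steady for a second: the bar is in the pads (315,290), and the pin is seated in the ear at the top of the picture (410,5). Handing in.

```bash
python3 -c "
from workcell import env
print(env.close_job())"
```

```text
the job is handed in; nothing more can be done
None
```

The pin is locked through the ear and base and released. The lid is held open by its front bar at the index clip's angle. I handed the job in at about 21 s of the 54 s allowed.

- **Pin:** I took the smallest of the three, the one in the dark block. The tool stopped at the height expected for the collar on the ear. After release, the knob was about 1 px from where a fully home pin should appear.
- **Lid angle:** Arm position puts the lid at 0.528 rad, steady over the last second. My two estimates of the clip are about 0.53 (close wrist view) and 0.524 (side view). I aimed for 0.527.
- **Box:** The bar is within 0.4 mm of where it should be with the box at its near stop. The arm presses on it with only about 8–9 N in total.

**Checks that disagreed:**
- The clip readings spread over about 0.515–0.54, depending on how far out I took its tip to be.
- The lid's edge in the side view read 0.01–0.03 rad lower than the arm position, measured just before the final 6 mm lift. I trusted the arm position.
- The last side view, at 2.6 mm per pixel, shows pointer and clip in line but cannot settle a difference that small.

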